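# Rinse the painting mugs and hang them to drip dry

### The arm

A 7-joint arm with a two-finger parallel gripper is mounted at the origin on the work surface. World frame = base frame: x ahead of the robot, y to its left, z up, the work surface at z = 0. Lengths are in m, angles in rad, forces in N, time in s.
With the tool pointing down it reaches from about 0.425 to 0.925 m from the base axis. Payload 6.8 kg.
Tool frame: the origin (TCP) lies between the finger pads; the fingertips stand finger_overhang ahead of it and the grasp point (between the pads) lies 6 mm ahead of it (finger_overhang is the distance from the TCP to the fingertips, in m); z points along the fingers, y is the line along which they close (so a half turn about z gives the same grasp; the last joint's range is limited). The gripper opens to 85 mm and grips with 20 to 120 N. Pads are 22 mm wide; open, the fingers measure 114 mm over their backs; the gripper's body (76 mm by 85 mm) begins 54 mm behind the grasp point. The pads swing forward as they close: fully open they stand 13 mm farther back than shut.
Start: joints at [-1.362, 0.477, 0.022, 1.555, -0.011, 1.109, -0.083], TCP at [0.21, 0.641, 0.256] pointing down, gripper open.
Joint ranges: [-2.96, 2.96], [-0.34, 2.1], [-1.41, 1.46], [0.24, 2.44], [-1.37, 4.51], [0.17, 1.92], [-2.96, 2.96]. Speed limits (rad/s): [2.39, 2.39, 3.14, 3.14, 3.14, 3.14, 3.14].

### API

Orientations are given as a unit quaternion [w, x, y, z].
In Python, from station import * gives the robot as it stands.
- The arm moves only by the tool drive_tool, never from a script. Its argument "increments" is a list of rows, each an object of numbers: "claw": the finger opening in m, from 0 to 0.0854; "dx", "dy", "dz": the shift along the tool's x, y, z in m; "wx", "wy", "wz": the turn, a rotation vector about the tool's x, y, z in degrees. A call has 1 to 20 rows; each row shifts and turns the commanded pose from where the row before left it, along the tool's axes as they then stand; what a row does not reach is not made up. A row lasts 1/8 s, in which the tool goes at most 62.5 mm and 10.7 degrees, less where a joint would pass 70% of its speed; a pose out of reach is approached as far as the arm can. A call with a gripper value outside its range is refused whole. The fingers move at their own pace and stop on an object; "newtons" is the grip in N (left out, the last holds). Time passes only in rows, so rows that do not move let the fingers close. It gives the time, the measured TCP pose, the force, the opening and the grip force at its end, in the units of the state.
- get_obs(): the state, without advancing time (a new reading comes with each control period).
- read_camera(name): name is "scene" or "top" or "wrist"; returns (picture, depth): 480x640x3 uint8, red, green, blue; 480x640 float32, m along the optical axis (not along the pixel's ray), 0 where there is no reading.
- calibration(name): a dict with "intrinsics" (3x3 intrinsics, pixels), "k1" (the pictures are not rectified: a ray, as slopes to the right and down, at radius r is drawn at 1 + k1 r^2 times it, then the intrinsics apply), "R" (3x3) and "t" (3): a world point X has camera coordinates R X + t; the wrist camera has in their place "mount" (4x4, takes a point from camera to tool coordinates, whose origin is the TCP and whose axes are the flange's). Camera axes: x right, y down, z forward; pixel columns grow to the right and rows downward; lengths in m; the calibration is good to about 2 mm. A picture is of the moment at which its call begins: read the wrist's pose just before it. calibration takes no time and is no camera call.
- hand_in(): hands the job in; it is judged then, once.
The state is a dict: "t": time; "q": joint angles; "joint_vel": joint speeds; "joint_torque": joint torques, N m; "eef_pos": TCP position; "tool_rot": TCP orientation; "contact_force": force on the tool from outside, world axes, zero at the start; "torque": the same for the moment, N m; "gripper_width": opening from 0.0 (shut) to 1.0 (fully open); "grasp_force": force on a finger pad.
Only numpy, scipy, OpenCV 4.12 (cv2) and the standard library are available. Lean on these libraries where they do the work, as an engineer would, in place of code of your own. Each camera call takes 0.05 s, during which the arm holds its last target. There are 200 camera calls.

### The job

The painting class is over: stand every mug upright on the drip tray, then pump up the pressure sprayer with two full strokes of its plunger, pressed right down to the stop and let all the way up each time. With all the mugs on the tray, squeeze the sprayer's trigger fully against its grip, hold it for about a second to rinse them, and let it go. Then hang each mug by its handle on a hook of the drying rack, one mug to a hook, without disturbing the paint bottles, the paint tube, the eraser or the phone.

Things in the scene. Friction and masses are not known exactly. Their poses are not given: they have to be found in the camera images.
- mug_red: red enamel mug, dark rim, 75 mm tall, 60 mm across at the rim (52 at the foot), wall 3 mm, open top, 150 g. Origin: centre of its underside; z up its axis. Ear handle along its +x: a round bar 8 mm thick in the x-z plane, reaching 64 mm from the axis, its opening from x = 30 to 56 and z = 18 to 58 mm. May be absent (None from the start)
- mug_blue: blue enamel mug, dark rim, 75 mm tall, 60 mm across at the rim (52 at the foot), wall 3 mm, open top, 150 g. Origin: centre of its underside; z up its axis. Ear handle along its +x: a round bar 8 mm thick in the x-z plane, reaching 64 mm from the axis, its opening from x = 30 to 56 and z = 18 to 58 mm. May be absent (None from the start)
- mug_white: white enamel mug, dark rim, 75 mm tall, 60 mm across at the rim (52 at the foot), wall 3 mm, open top, 150 g. Origin: centre of its underside; z up its axis. Ear handle along its +x: a round bar 8 mm thick in the x-z plane, reaching 64 mm from the axis, its opening from x = 30 to 56 and z = 18 to 58 mm. May be absent (None from the start)
- mug_red_loop (a point): middle of the opening of the red mug's handle, 43 mm from the mug's axis along its +x and 38 mm above its underside (absent with the mug)
- mug_blue_loop (a point): middle of the opening of the blue mug's handle, 43 mm from the mug's axis along its +x and 38 mm above its underside (absent with the mug)
- mug_white_loop (a point): middle of the opening of the white mug's handle, 43 mm from the mug's axis along its +x and 38 mm above its underside (absent with the mug)
- station: rinsing station, fixed: a white board 12 mm thick with drip tray, pressure bottle and a spray handle on a clamp stand. Origin: on the table under the tray's centre. The board spans x -185 to 145, y -130 to 340 mm. The handle's rose hangs by the tray's +y edge, at y over 108 mm, 105 to 140 mm above the table; clear of mugs on the tray
- tray (a point): centre of the top of the steel drip tray, a flat grid 260 mm (x) by 240 mm (y), 30 mm above the table; axes of the station
- plunger_top (a point): top centre of the green pump head on the pressure bottle (head 46 mm across, 227 mm above the table when up); it is pressed straight down
- plunger (a joint): pump plunger: 0 up, 0.030 m fully down on its stop; a spring of about 5 N at the top and 11.5 N at the stop pushes it up again
- spray_grip (a point): on the axis of the fixed green grip, a level bar along the station's y (y = 180 to 294 mm), 24 mm wide in x, 26 mm high, centred 130 mm above the table. Grip and lever together span here x = -39 to +12 mm of the grip's axis at rest, -22 to +12 mm squeezed home. Free from above and below; pressure bottle 90 mm off towards -x
- trigger_pad (a point): middle of the orange trigger lever, the spot to press, level with the grip on its -x side; lever 20 mm high, 8 mm thick, hinged at its nozzle (-y) end 66 mm from here; its free end is 27 mm further, towards +y. It swings level towards the grip (station's +x)
- trigger (a joint): trigger lever: 0 at rest, 0.25 rad squeezed fully home; a spring (about 4 N at rest, 8 N home, at the trigger_pad) opens it
- rack: drip-dry rack, fixed for the run: a level 12 mm steel bar 390 mm long along its y, 210 mm above the table, on two posts 300 mm apart, with three hooks on its -x side. Origin: on the table under the bar's middle
- hook1 (a point): right-hand (-y) hook of the rack: a level steel rod 8 mm thick reaching 95 mm from the bar towards the robot (rack's -x), its end turned up to 20 mm above the rod's axis. This point is on the rod's axis, 55 mm out from the bar, 210 mm above the table; axes of the rack. Free air beside it; the next hook is 130 mm off in y
- hook2 (a point): middle hook of the rack: a level steel rod 8 mm thick reaching 95 mm from the bar towards the robot (rack's -x), its end turned up to 20 mm above the rod's axis. This point is on the rod's axis, 55 mm out from the bar, 210 mm above the table; axes of the rack. Free air beside it; the next hook is 130 mm off in y
- hook3 (a point): left-hand (+y) hook of the rack: a level steel rod 8 mm thick reaching 95 mm from the bar towards the robot (rack's -x), its end turned up to 20 mm above the rod's axis. This point is on the rod's axis, 55 mm out from the bar, 210 mm above the table; axes of the rack. Free air beside it; the next hook is 130 mm off in y
- paint_green_bottle: bystander: green paint bottle, 38 mm across, 95 mm tall; origin under its centre
- paint_yellow_bottle: bystander: yellow paint bottle, 38 mm across, 95 mm tall; origin under its centre
- eraser: bystander: white eraser 45 x 22 x 12 mm
- phone: bystander: black phone 74 x 150 x 9 mm lying flat
- paint_tube: bystander: metal paint tube with a red band and black cap, 90 x 32 x 16 mm, lying flat

How it is judged:
By the outcome, as a careful person would: the job done as asked, in the order asked, and still so for the second after the job is handed in, with the robot touching nothing.
Of mug_red, mug_blue, mug_white only 2 to 3 are there at a start; the rules pass over those that are not, and their reading is None.
At some moment in a run one of mug_red, mug_blue, mug_white may be knocked a few centimetres aside while the robot is not near it.
It also fails if it takes over 210 s, if anything falls off the work surface, if the arm or the gripper's body presses on something with over 40 N, if the wrist force passes 120 N, or if a joint passes its speed limit or range.

## Working session

There is one attempt and no reset: what is moved stays moved. The work goes in short steps, Python scripts to look and compute and a tool call to move; the robot and the scene stay as the last step left them, time stands still between calls to the robot, and variables do not carry over. Pictures are saved under pics/ and viewed, at most 14 in all, crops included, and the job is handed in when it is done.

Besides the shell and the picture viewer there is one more tool, called after ">>>" in YAML: its name, and indented under it one key for each argument. drive_tool: Moves the arm, as the interface text tells. Its arguments: {"type":"object","properties":{"increments":{"type":"array","items":{"type":"object","properties":{"claw":{"type":"number"},"dx":{"type":"number"},"dy":{"type":"number"},"dz":{"type":"number"},"wx":{"type":"number"},"wy":{"type":"number"},"wz":{"type":"number"}}}},"newtons":{"type":"number"}},"required":["increments"]}

```bash
ls; mkdir -p pics; python3 - <<'E'
from station import *
import cv2,numpy as np
o=get_obs(); print({k:np.round(v,3).tolist() if not isinstance(v,dict) else v for k,v in o.items()})
for n in ("scene","top","wrist"):
    c=calibration(n); print(n,{k:np.round(v,4).tolist() for k,v in c.items()})
    p,d=read_camera(n); cv2.imwrite(f"pics/{n}0.png",p[:,:,::-1]); np.save(f"pics/{n}0.npy",d); print((d>0).mean())
E
```

```text
pics
{'t': 0.0, 'q': [-1.362, 0.478, 0.022, 1.556, -0.011, 1.109, -0.083], 'joint_vel': [0.0, -0.001, -0.001, -0.0, 0.002, 0.002, -0.001], 'joint_torque': [-0.0, -59.644, 1.607, -28.12, 0.012, 0.009, 0.0], 'eef_pos': [0.21, 0.641, 0.255], 'tool_rot': [-0.0, 0.158, 0.987, -0.001], 'contact_force': [-0.554, -0.026, -0.481], 'torque': [0.034, -0.007, -0.022], 'grasp_force': 0.0, 'gripper_width': 1.003}
scene {'intrinsics': [[531.4847, 0.0, 322.2432], [0.0, 531.4847, 235.4944], [0.0, 0.0, 1.0]], 'k1': -0.0916, 'R': [[-0.216, 0.9764, 0.0063], [0.8128, 0.1834, -0.553], [-0.5411, -0.1143, -0.8332]], 't': [0.1189, -0.3173, 1.4404]}
0.9960026041666666
top {'intrinsics': [[529.5931, 0.0, 322.0978], [0.0, 529.5931, 239.5438], [0.0, 0.0, 1.0]], 'k1': -0.0393, 'R': [[-0.0076, -1.0, -0.0033], [-0.9968, 0.0078, -0.0802], [0.0802, 0.0026, -0.9968]], 't': [-0.0332, 0.4977, 1.2463]}
0.9960774739583333
wrist {'intrinsics': [[339.4726, 0.0, 322.9796], [0.0, 339.4726, 238.2948], [0.0, 0.0, 1.0]], 'k1': -0.0535, 'mount': [[0.002, -0.9541, -0.2996, 0.077], [1.0, 0.002, 0.0004, 0.0012], [0.0002, -0.2996, 0.9541, -0.1171], [0.0, 0.0, 0.0, 1.0]]}
0.9773372395833333
```

View pics/scene0.png

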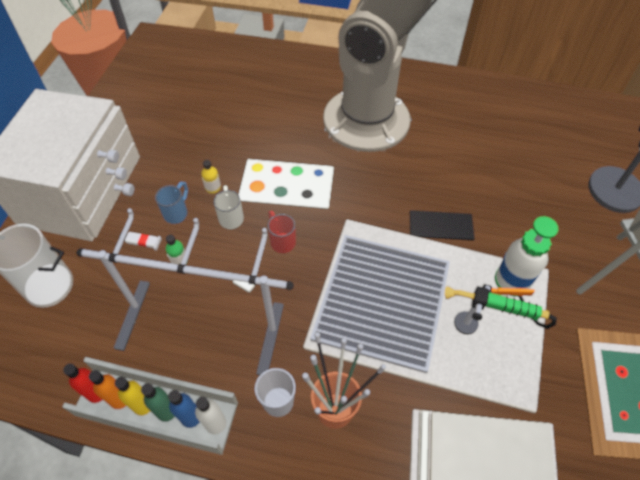

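View pics/top0.png

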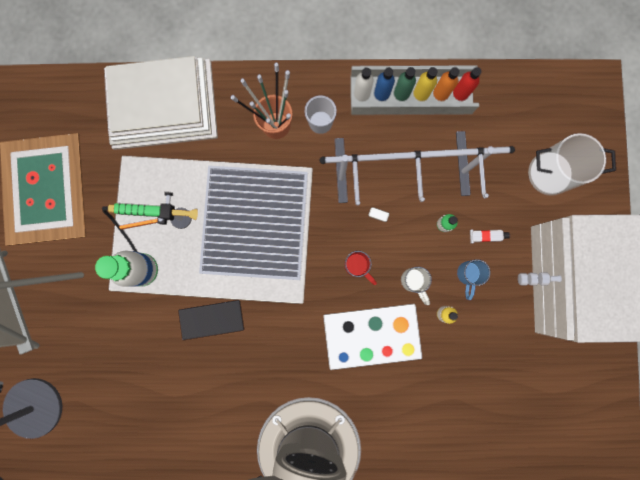

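The scene and top views agree. Three upright mugs stand on the table: red at top-view (358,264), white at (416,280) and blue at (474,272). The tray is centred near (255,222), the pump head is at (108,268) and the spray grip at (140,211). The rack hooks end at (357,203), (421,199) and (486,195). The grey cup at (320,112) and the large mug at (575,160) are not listed objects.

```bash
cat > h.py <<'E'
from station import *
import cv2,numpy as np
from scipy.spatial.transform import Rotation as Ro
def cam(n):
    c=calibration(n); K=np.array(c["intrinsics"])
    if n=="wrist":
        o=get_obs(); w,x,y,z=o["tool_rot"]; Rt=Ro.from_quat([x,y,z,w]).as_matrix(); M=np.array(c["mount"])
        Rcw=Rt@M[:3,:3]; C=Rt@M[:3,3]+np.array(o["eef_pos"])
    else: Rcw=np.array(c["R"]).T; C=-Rcw@np.array(c["t"])
    return K,c["k1"],Rcw,C
def slopes(K,k1,uv):
    return cv2.undistortPoints(np.array(uv,float).reshape(-1,1,2),K,np.array([k1,0,0,0.])).reshape(-1,2)
def ray(n,uv,z,cm=None):
    K,k1,R,C=cm or cam(n); s=slopes(K,k1,uv); d=np.c_[s,np.ones(len(s))]@R.T
    return C+d*((z-C[2])/d[:,2])[:,None]
def proj(n,X,cm=None):
    K,k1,R,C=cm or cam(n); p=(np.atleast_2d(X)-C)@R; s=p[:,:2]/p[:,2:]
    return s*(1+k1*(s**2).sum(1,keepdims=True))@K[:2,:2].T+K[:2,2]
def cloud(n,d,cm=None):
    K,k1,R,C=cm or cam(n); v,u=np.mgrid[:480,:640]; s=slopes(K,k1,np.c_[u.ravel(),v.ravel()])
    P=C+(np.c_[s,np.ones(len(s))]*d.ravel()[:,None])@R.T; P[d.ravel()==0]=np.nan
    return P.reshape(480,640,3)
def circ(p):
    A=np.c_[2*p,np.ones(len(p))]; s=np.linalg.lstsq(A,(p**2).sum(1),rcond=None)[0]; return s[:2],np.sqrt(s[2]+s[0]**2+s[1]**2)
def mug(P,c0):
    m=(np.hypot(P[...,0]-c0[0],P[...,1]-c0[1])<.085)
    z0=P[...,2]
    top=P[m&(z0>.067)&(z0<.085)][:,:2]; c=np.array(c0[:2],float)
    for _ in range(3):
        r=np.hypot(*(top-c).T); t=top[(r<.036)&(r>.02)] if _ else top[r<.045]
        c,rr=circ(t)
    h=P[m&(z0>.03)&(z0<.068)][:,:2]; r=np.hypot(*(h-c).T); h=h[(r>.045)&(r<.068)]
    d=h.mean(0)-c if len(h) else [np.nan]*2
    return c,rr,np.degrees(np.arctan2(d[1],d[0])),len(t),len(h)
E
python3 - <<'E'
from h import *
np.set_printoptions(precision=4,suppress=True)
d=np.load("pics/top0.npy"); P=cloud("top",d); im=cv2.imread("pics/top0.png")
print("table z",P[330:350,250:300,2].mean(),P[330:350,250:300,2].std())
for n,uv in dict(red=(358,264),white=(416,280),blue=(474,272)).items():
    print(n,mug(P,ray("top",[uv],.075)[0]))
print("board",ray("top",[(122,157),(312,168),(303,301),(110,290)],.012))
print("tray",ray("top",[(209,167),(310,178),(304,279),(201,271)],.03))
print("bar ends",ray("top",[(323,160),(512,150)],.21),"tips",ray("top",[(357,203),(421,199),(486,195)],.23))
print("bottles",ray("top",[(452,219),(454,316)],.095))
# green pump head
g=(P[...,2]>.19)&(P[...,2]<.25)&(P[...,1]>.25)&(P[...,0]<.42)
q=P[g]; print("head pts",len(q),np.median(q,0),q.min(0),q.max(0))
hh=P[g&(P[...,2]>.217)]; print("head",len(hh),hh.mean(0),circ(hh[:,:2])[1])
hsv=cv2.cvtColor(im,cv2.COLOR_BGR2HSV)
o=cv2.inRange(hsv,(5,150,130),(18,255,255))>0; o[:, :100]=0;o[:,180:]=0; o[:180]=0;o[250:]=0
print("lever",P[o].shape,np.nanmean(P[o],0),np.nanmin(P[o],0),np.nanmax(P[o],0))
gr=(cv2.inRange(hsv,(50,120,60),(75,255,255))>0); gr[:,:108]=0;gr[:,165:]=0;gr[:195]=0;gr[225:]=0
v,u=np.nonzero(gr);print("grip px",u.min(),u.max(),P[gr].mean(0),np.linalg.svd(P[gr][:,:2]-P[gr][:,:2].mean(0),full_matrices=False)[2][0])
cv2.imwrite("pics/topcrop.png",cv2.resize(im[140:320,90:330],None,fx=3.2,fy=3.2,interpolation=cv2.INTER_CUBIC))
E
```

```text
table z nan nan
red (array([ 0.4378, -0.1189]), np.float64(0.028367476842987488), np.float64(-138.23757050517975), 124, 24)
white (array([ 0.4003, -0.2528]), np.float64(0.028447787230852978), np.float64(-155.3241523736141), 133, 27)
blue (array([ 0.4157, -0.3888]), np.float64(0.02865828489582391), np.float64(168.47944073174693), 161, 36)
board [[ 0.7054  0.4529  0.012 ]
 [ 0.673  -0.0138  0.012 ]
 [ 0.3514  0.0096  0.012 ]
 [ 0.3803  0.4744  0.012 ]]
tray [[ 0.6739  0.2337  0.03  ]
 [ 0.6448 -0.0092  0.03  ]
 [ 0.4036  0.0063  0.03  ]
 [ 0.4242  0.2502  0.03  ]]
bar ends [[ 0.6464 -0.0407  0.21  ]
 [ 0.665  -0.432   0.21  ]] tips [[ 0.5535 -0.1081  0.23  ]
 [ 0.5607 -0.2368  0.23  ]
 [ 0.5679 -0.3682  0.23  ]]
bottles [[ 0.5357 -0.3311  0.095 ]
 [ 0.3182 -0.3299  0.095 ]]
head pts 259 [0.4019 0.5963 0.2242] [0.2021 0.376  0.1903] [0.4191 0.6319 0.2493]
head 173 [0.4028 0.4735 0.2266] 0.14354460746752518
lever (110, 3) [0.5255 0.367  0.1363] [0.5164 0.3237 0.0331] [0.5339 0.4458 0.1458]Traceback (most recent call last):
  File "<stdin>", line 19, in <module>
    u, s, vh = gufunc(a, signature=signature)
               ~~~~~~^^^^^^^^^^^^^^^^^^^^^^^^
    raise LinAlgError("SVD did not converge")
numpy.linalg.LinAlgError: SVD did not converge
```

View pics/wrist0.png

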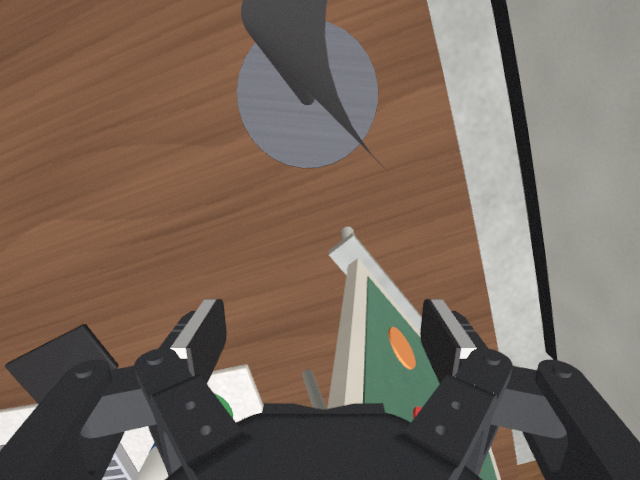

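The wrist view shows the lamp base at (305,95) and the easel painting under the open fingers at (390,330), so I will lift straight up first.

```bash
cat >> h.py <<'E'
def plan(T,az):
    "tool-down: rotate to tool-x azimuth az first, then shift; prints the totals in tool axes"
    o=get_obs(); w,x,y,z=o["tool_rot"]; R=Ro.from_quat([x,y,z,w]).as_matrix(); p=np.array(o["eef_pos"])
    a0=np.degrees(np.arctan2(R[1,0],R[0,0])); da=(az-a0+180)%360-180
    a=np.radians(az); X=np.array([np.cos(a),np.sin(a),0]); Y=np.array([np.sin(a),-np.cos(a),0]); D=np.array(T)-p
    print("tilt",np.round(R[:,2],3),"at",p.round(4),"wz %.1f"%-da,"dx %.4f dy %.4f dz %.4f"%(D@X,D@Y,-D[2]),"az0 %.1f"%a0)
E
python3 - <<'E'
import station; from h import *
print([n for n in dir(station) if not n.startswith('_')], getattr(station,'finger_overhang',None))
np.set_printoptions(precision=4,suppress=True)
d=np.load("pics/top0.npy"); P=cloud("top",d); im=cv2.imread("pics/top0.png"); hsv=cv2.cvtColor(im,cv2.COLOR_BGR2HSV)
gm=cv2.inRange(hsv,(45,90,60),(80,255,255))>0
a=np.radians(-3.9); Rs=np.array([[np.cos(a),-np.sin(a)],[np.sin(a),np.cos(a)]]); O=np.array([.539,.123])
S=(P[...,:2]-O)@Rs; Z=P[...,2]
def st(n,m):
    q=np.c_[S[m],Z[m]]; q=q[np.isfinite(q).all(1)]; print(n,len(q),"med",np.median(q,0),"p5",np.percentile(q,5,0),"p95",np.percentile(q,95,0))
v,u=np.mgrid[:480,:640]
st("head",gm&(Z>.215)&(Z<.24)&(v>245)&(u<135)); 
m=gm&(Z>.1)&(Z<.18)&(v<225)&(u<160); st("grip",m)
for lo in (.18,.21,.24,.27): st("grip y%.2f"%lo,m&(S[...,1]>lo)&(S[...,1]<lo+.03))
om=cv2.inRange(hsv,(5,150,130),(18,255,255))>0
m=om&(Z>.11)&(Z<.16)&(v>210)&(v<250)&(u<165)
for lo in (.18,.21,.24,.27): 
    if (m&(S[...,1]>lo)&(S[...,1]<lo+.03)).any(): st("lever y%.2f"%lo,m&(S[...,1]>lo)&(S[...,1]<lo+.03))
st("bottle",(Z>.08)&(Z<.2)&(S[...,0]<-.03)&(S[...,1]>.15)&(S[...,1]<.34)&~om)
print("head ray",(ray("top",[(110,268)],.227)[:,:2]-O)@Rs)
plan([.5,.3,.35],42)
E
```

```text
['PlanningError', 'calibration', 'finger_overhang', 'get_obs', 'hand_in', 'read_camera'] 0.025
head 429 med [-0.128   0.2643  0.2258] p5 [-0.1468  0.2461  0.2216] p95 [-0.1095  0.2838  0.2294]
grip 450 med [0.0011 0.2445 0.143 ] p5 [-0.0085  0.1989  0.1392] p95 [0.0107 0.2906 0.1467]
grip y0.18 74 med [0.0017 0.2024 0.1432] p5 [-0.0085  0.1935  0.1396] p95 [0.011  0.2097 0.1474]
grip y0.21 130 med [0.0002 0.2245 0.1429] p5 [-0.009   0.2123  0.139 ] p95 [0.0103 0.2388 0.1461]
grip y0.24 136 med [0.0008 0.2546 0.143 ] p5 [-0.0088  0.241   0.1392] p95 [0.0107 0.2686 0.1473]
grip y0.27 110 med [0.0017 0.2826 0.1431] p5 [-0.0081  0.272   0.139 ] p95 [0.011  0.2945 0.1464]
lever y0.18 13 med [-0.0214  0.205   0.139 ] p5 [-0.0237  0.2005  0.1351] p95 [-0.0194  0.2096  0.1417]
lever y0.21 40 med [-0.0261  0.2248  0.139 ] p5 [-0.0303  0.2119  0.1339] p95 [-0.0224  0.2395  0.1422]
lever y0.24 41 med [-0.0338  0.2544  0.1399] p5 [-0.0385  0.2427  0.135 ] p95 [-0.0285  0.2677  0.1438]
lever y0.27 13 med [-0.039   0.2747  0.1392] p5 [-0.0413  0.2711  0.134 ] p95 [-0.0365  0.2784  0.1415]
bottle 1081 med [-0.1277  0.2448  0.141 ] p5 [-0.1616  0.2286  0.09  ] p95 [-0.0928  0.2721  0.1788]
head ray [[-0.1299  0.257 ]]
tilt [-0.    -0.001 -1.   ] at [0.2101 0.641  0.2555] wz 119.9 dx -0.0128 dy 0.4474 dz -0.0945 az0 161.9
```

>>> drive_tool:
  increments:
    - {"dz":-0.04}
    - {"dz":-0.04}
    - {"dz":-0.04,"claw":0.0854}
    - {}

```text
schema error: expected keys claw, dx, dy, dz, wx, wy, wz
```

>>> drive_tool:
  increments:
    - {"dx":0,"dy":0,"dz":-0.03,"wx":0,"wy":0,"wz":0,"claw":0.0854}
    - {"dx":0,"dy":0,"dz":-0.03,"wx":0,"wy":0,"wz":0,"claw":0.0854}
    - {"dx":0,"dy":0,"dz":-0.03,"wx":0,"wy":0,"wz":0,"claw":0.0854}
    - {"dx":0,"dy":0.05,"dz":0,"wx":0,"wy":0,"wz":0,"claw":0.0854}

```text
t: 0.65
eef_pos: [0.2261, 0.6889, 0.3511]
tool_rot: [0.0, 0.158, 0.987, 0.003]
contact_force: [-0.5, 1.0, 0.2]
gripper_width: 0.999
grasp_force: 0.0
```

>>> drive_tool:
  increments:
    - {"dx":-0.038,"dy":-0.0284,"dz":0,"wx":0,"wy":0,"wz":0,"claw":0.0854}
    - {"dx":-0.038,"dy":-0.0284,"dz":0,"wx":0,"wy":0,"wz":0,"claw":0.0854}
    - {"dx":-0.038,"dy":-0.0284,"dz":0,"wx":0,"wy":0,"wz":0,"claw":0.0854}
    - {"dx":-0.038,"dy":-0.0284,"dz":0,"wx":0,"wy":0,"wz":0,"claw":0.0854}
    - {"dx":-0.038,"dy":-0.0284,"dz":0,"wx":0,"wy":0,"wz":0,"claw":0.0854}
    - {"dx":-0.038,"dy":-0.0284,"dz":0,"wx":0,"wy":0,"wz":0,"claw":0.0854}
    - {"dx":-0.038,"dy":-0.0284,"dz":0,"wx":0,"wy":0,"wz":0,"claw":0.0854}
    - {"dx":-0.038,"dy":-0.0284,"dz":0,"wx":0,"wy":0,"wz":0,"claw":0.0854}
    - {"dx":-0.038,"dy":-0.0284,"dz":0,"wx":0,"wy":0,"wz":0,"claw":0.0854}
    - {"dx":-0.038,"dy":-0.0284,"dz":0,"wx":0,"wy":0,"wz":0,"claw":0.0854}
    - {"dx":0,"dy":0,"dz":0,"wx":0,"wy":0,"wz":10,"claw":0.0854}
    - {"dx":0,"dy":0,"dz":0,"wx":0,"wy":0,"wz":10,"claw":0.0854}
    - {"dx":0,"dy":0,"dz":0,"wx":0,"wy":0,"wz":10,"claw":0.0854}
    - {"dx":0,"dy":0,"dz":0,"wx":0,"wy":0,"wz":10,"claw":0.0854}
    - {"dx":0,"dy":0,"dz":0,"wx":0,"wy":0,"wz":10,"claw":0.0854}
    - {"dx":0,"dy":0,"dz":0,"wx":0,"wy":0,"wz":10,"claw":0.0854}
    - {"dx":0,"dy":0,"dz":0,"wx":0,"wy":0,"wz":10,"claw":0.0854}
    - {"dx":0,"dy":0,"dz":0,"wx":0,"wy":0,"wz":10,"claw":0.0854}
    - {"dx":0,"dy":0,"dz":0,"wx":0,"wy":0,"wz":0,"claw":0.0854}

```text
t: 3.02
eef_pos: [0.4982, 0.3007, 0.346]
tool_rot: [0.0, 0.755, 0.656, -0.0]
contact_force: [-0.1, -0.2, -0.2]
gripper_width: 1.002
grasp_force: 0.0
```

```bash
cat > look.py <<'E'
from h import *
import sys
def mugs(c0={}):
    p,d=read_camera("top"); P=cloud("top",d); out={}
    hsv=cv2.cvtColor(p,cv2.COLOR_RGB2HSV)
    for n in c0:
        try: out[n]=mug(P,c0[n]); print(n,np.round(out[n][0],4),"r %.4f az %.1f"%out[n][1:3],out[n][3:])
        except Exception as e: print(n,"fail",e)
    return p,P,out
E
python3 - <<'E'
from look import *
_,_,o=mugs(dict(red=(.438,-.119),white=(.400,-.253),blue=(.416,-.389)))
c,_,az=o["red"][:3]; plan([*c,.20],az+180)
print(get_obs()["q"])
E
```

```text
red [ 0.4377 -0.1189] r 0.0283 az -138.1 (127, 25)
white [ 0.4005 -0.2528] r 0.0283 az -155.4 (126, 30)
blue [ 0.4157 -0.3888] r 0.0285 az 168.6 (165, 37)
tilt [-0. -0. -1.] at [0.4983 0.3007 0.3461] wz 40.1 dx -0.3254 dy 0.2717 dz 0.1461 az0 82.1
[-0.97850835  0.25849527  0.40758992  1.69346749 -0.10835224  1.21238857
 -0.6834261 ]
```

>>> drive_tool:
  increments:
    - {"dx":0,"dy":0,"dz":0,"wx":0,"wy":0,"wz":10,"claw":0.0854}
    - {"dx":0,"dy":0,"dz":0,"wx":0,"wy":0,"wz":10,"claw":0.0854}
    - {"dx":0,"dy":0,"dz":0,"wx":0,"wy":0,"wz":10,"claw":0.0854}
    - {"dx":0,"dy":0,"dz":0,"wx":0,"wy":0,"wz":10,"claw":0.0854}
    - {"dx":-0.0325,"dy":0.0272,"dz":0,"wx":0,"wy":0,"wz":0,"claw":0.0854}
    - {"dx":-0.0325,"dy":0.0272,"dz":0,"wx":0,"wy":0,"wz":0,"claw":0.0854}
    - {"dx":-0.0325,"dy":0.0272,"dz":0,"wx":0,"wy":0,"wz":0,"claw":0.0854}
    - {"dx":-0.0325,"dy":0.0272,"dz":0,"wx":0,"wy":0,"wz":0,"claw":0.0854}
    - {"dx":-0.0325,"dy":0.0272,"dz":0,"wx":0,"wy":0,"wz":0,"claw":0.0854}
    - {"dx":-0.0325,"dy":0.0272,"dz":0,"wx":0,"wy":0,"wz":0,"claw":0.0854}
    - {"dx":-0.0325,"dy":0.0272,"dz":0,"wx":0,"wy":0,"wz":0,"claw":0.0854}
    - {"dx":-0.0325,"dy":0.0272,"dz":0,"wx":0,"wy":0,"wz":0,"claw":0.0854}
    - {"dx":-0.0325,"dy":0.0272,"dz":0,"wx":0,"wy":0,"wz":0,"claw":0.0854}
    - {"dx":-0.0325,"dy":0.0272,"dz":0,"wx":0,"wy":0,"wz":0,"claw":0.0854}
    - {"dx":0,"dy":0,"dz":0.048,"wx":0,"wy":0,"wz":0,"claw":0.0854}
    - {"dx":0,"dy":0,"dz":0.048,"wx":0,"wy":0,"wz":0,"claw":0.0854}
    - {"dx":0,"dy":0,"dz":0.048,"wx":0,"wy":0,"wz":0,"claw":0.0854}
    - {"dx":0,"dy":0,"dz":0,"wx":0,"wy":0,"wz":0,"claw":0.0854}
    - {"dx":0,"dy":0,"dz":0,"wx":0,"wy":0,"wz":0,"claw":0.0854}

```text
t: 5.45
eef_pos: [0.4387, -0.1192, 0.2037]
tool_rot: [0.0, 0.934, 0.358, 0.001]
contact_force: [0.6, 0.7, 0.9]
gripper_width: 1.003
grasp_force: 0.0
```

```bash
cat >> look.py <<'E'
def wmug(name,zr=.075):
    "rim centre by wrist camera depth: points near rim height"
    cm=cam("wrist"); p,d=read_camera("wrist"); P=cloud("wrist",d,cm); T=np.array(get_obs()["eef_pos"])
    Z=P[...,2]; m=(np.hypot(P[...,0]-T[0],P[...,1]-T[1])<.06)&(Z>zr-.006)&(Z<zr+.006)
    t=P[m][:,:2]; c=np.median(t,0)
    for _ in range(4):
        r=np.hypot(*(t-c).T); k=t[(r<.035)&(r>.02)]; c,rr=circ(k)
    mh=(Z>zr-.045)&(Z<zr-.007); h=P[mh][:,:2]; r=np.hypot(*(h-c).T); h=h[(r>.045)&(r<.068)]; dd=h.mean(0)-c
    print("wrist",c.round(4),"r %.4f n %d"%(rr,len(k)),"handle az %.1f n %d"%(np.degrees(np.arctan2(dd[1],dd[0])),len(h)))
    cv2.imwrite(f"pics/{name}.png",p[:,:,::-1]); return c
E
python3 - <<'E'
from look import *
c=wmug("w1"); plan([*c,.058],42)
E
```

```text
wrist [ 0.4383 -0.1159] r 0.0280 n 1216 handle az -138.0 n 126
tilt [ 0.003  0.    -1.   ] at [ 0.4391 -0.1191  0.2042] wz -0.1 dx 0.0015 dy -0.0029 dz 0.1462 az0 41.9
```

View pics/w1.png

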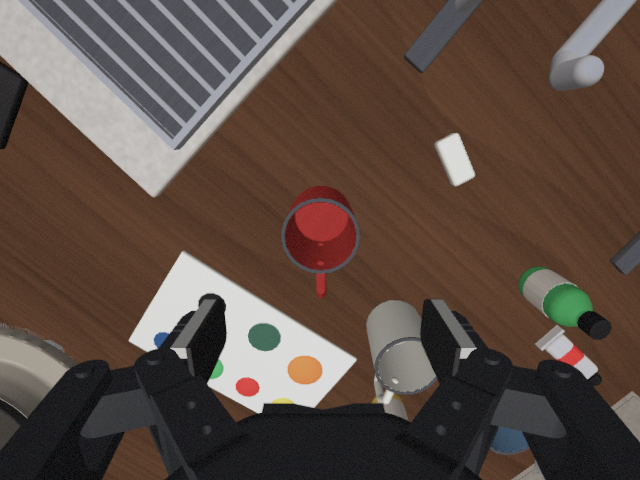

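The wrist view shows the red mug's rim at (320,237) with its handle pointing down at (320,285), in line with tool x. The space beside it is clear for both fingers.

>>> drive_tool:
  increments:
    - {"dx":0.001,"dy":-0.0015,"dz":0.0365,"wx":0,"wy":0,"wz":0,"claw":0.0854}
    - {"dx":0,"dy":0,"dz":0.0365,"wx":0,"wy":0,"wz":0,"claw":0.0854}
    - {"dx":0,"dy":0,"dz":0.0365,"wx":0,"wy":0,"wz":0,"claw":0.0854}
    - {"dx":0,"dy":0,"dz":0.0365,"wx":0,"wy":0,"wz":0,"claw":0.0854}
    - {"dx":0,"dy":0,"dz":0,"wx":0,"wy":0,"wz":0,"claw":0.0854}
    - {"dx":0,"dy":0,"dz":0,"wx":0,"wy":0,"wz":0,"claw":0.04}
    - {"dx":0,"dy":0,"dz":0,"wx":0,"wy":0,"wz":0,"claw":0.04}
    - {"dx":0,"dy":0,"dz":0,"wx":0,"wy":0,"wz":0,"claw":0.04}
    - {"dx":0,"dy":0,"dz":0,"wx":0,"wy":0,"wz":0,"claw":0.04}
    - {"dx":0,"dy":0,"dz":0,"wx":0,"wy":0,"wz":0,"claw":0.04}
    - {"dx":0,"dy":0,"dz":0,"wx":0,"wy":0,"wz":0,"claw":0.04}
  newtons: 30

```text
t: 6.88
eef_pos: [0.4392, -0.117, 0.0585]
tool_rot: [0.0, 0.934, 0.357, 0.002]
contact_force: [-1.3, 0.6, 9.3]
gripper_width: 0.701
grasp_force: 30.1
```

>>> drive_tool:
  increments:
    - {"dx":0,"dy":0,"dz":-0.0355,"wx":0,"wy":0,"wz":0,"claw":0.04}
    - {"dx":0,"dy":0,"dz":-0.0355,"wx":0,"wy":0,"wz":-10.2,"claw":0.04}
    - {"dx":0,"dy":0,"dz":-0.0355,"wx":0,"wy":0,"wz":-10.2,"claw":0.04}
    - {"dx":0,"dy":0,"dz":-0.0355,"wx":0,"wy":0,"wz":-10.2,"claw":0.04}
    - {"dx":0,"dy":0,"dz":0,"wx":0,"wy":0,"wz":-10.2,"claw":0.04}
    - {"dx":0,"dy":0,"dz":0,"wx":0,"wy":0,"wz":-10.2,"claw":0.04}
    - {"dx":0.0326,"dy":0.0243,"dz":0,"wx":0,"wy":0,"wz":0,"claw":0.04}
    - {"dx":0.0326,"dy":0.0243,"dz":0,"wx":0,"wy":0,"wz":0,"claw":0.04}
    - {"dx":0.0326,"dy":0.0243,"dz":0,"wx":0,"wy":0,"wz":0,"claw":0.04}
    - {"dx":0.0326,"dy":0.0243,"dz":0,"wx":0,"wy":0,"wz":0,"claw":0.04}
    - {"dx":0.0326,"dy":0.0243,"dz":0,"wx":0,"wy":0,"wz":0,"claw":0.04}
    - {"dx":0.0326,"dy":0.0243,"dz":0,"wx":0,"wy":0,"wz":0,"claw":0.04}
    - {"dx":0.0326,"dy":0.0243,"dz":0,"wx":0,"wy":0,"wz":0,"claw":0.04}
    - {"dx":0.0326,"dy":0.0243,"dz":0,"wx":0,"wy":0,"wz":0,"claw":0.04}
    - {"dx":0,"dy":0,"dz":0,"wx":0,"wy":0,"wz":0,"claw":0.04}
    - {"dx":0,"dy":0,"dz":0,"wx":0,"wy":0,"wz":0,"claw":0.04}

```text
t: 8.88
eef_pos: [0.6185, 0.1526, 0.1993]
tool_rot: [0.0, 0.689, 0.724, -0.0]
contact_force: [-0.7, -0.8, -2.2]
gripper_width: 0.699
grasp_force: 33.4
```

```bash
python3 - <<'E'
from look import *
plan([.6212,.1525,.0895],92.7)
p,d=read_camera("scene"); cv2.imwrite("pics/s1.png",p[:,:,::-1])
E
```

```text
tilt [ 0.001 -0.001 -1.   ] at [0.6185 0.1526 0.1993] wz 0.1 dx -0.0002 dy 0.0027 dz 0.1098 az0 92.8
```

>>> drive_tool:
  increments:
    - {"dx":0,"dy":0.002,"dz":0.035,"wx":0,"wy":0,"wz":0,"claw":0.04}
    - {"dx":0,"dy":0,"dz":0.035,"wx":0,"wy":0,"wz":0,"claw":0.04}
    - {"dx":0,"dy":0,"dz":0.025,"wx":0,"wy":0,"wz":0,"claw":0.04}
    - {"dx":0,"dy":0,"dz":0.01,"wx":0,"wy":0,"wz":0,"claw":0.04}
    - {"dx":0,"dy":0,"dz":0.004,"wx":0,"wy":0,"wz":0,"claw":0.04}
    - {"dx":0,"dy":0,"dz":0,"wx":0,"wy":0,"wz":0,"claw":0.04}
    - {"dx":0,"dy":0,"dz":0,"wx":0,"wy":0,"wz":0,"claw":0.04}

```text
t: 9.8
eef_pos: [0.6214, 0.1533, 0.0904]
tool_rot: [0.0, 0.689, 0.724, 0.001]
contact_force: [0.1, -1.0, -2.2]
gripper_width: 0.701
grasp_force: 33.4
```

>>> drive_tool:
  increments:
    - {"dx":0,"dy":0,"dz":0.002,"wx":0,"wy":0,"wz":0,"claw":0.04}
    - {"dx":0,"dy":0,"dz":0,"wx":0,"wy":0,"wz":0,"claw":0.04}
    - {"dx":0,"dy":0,"dz":0,"wx":0,"wy":0,"wz":0,"claw":0.084}
    - {"dx":0,"dy":0,"dz":0,"wx":0,"wy":0,"wz":0,"claw":0.084}
    - {"dx":0,"dy":0,"dz":0,"wx":0,"wy":0,"wz":0,"claw":0.084}
    - {"dx":0,"dy":0,"dz":0,"wx":0,"wy":0,"wz":0,"claw":0.084}
    - {"dx":0,"dy":0,"dz":-0.037,"wx":0,"wy":0,"wz":0,"claw":0.084}
    - {"dx":0,"dy":0,"dz":-0.037,"wx":0,"wy":0,"wz":0,"claw":0.084}
    - {"dx":0,"dy":0,"dz":-0.037,"wx":0,"wy":0,"wz":0,"claw":0.084}
    - {"dx":0,"dy":0,"dz":0,"wx":0,"wy":0,"wz":10,"claw":0.084}
    - {"dx":0,"dy":0,"dz":0,"wx":0,"wy":0,"wz":10,"claw":0.084}
    - {"dx":0,"dy":0,"dz":0,"wx":0,"wy":0,"wz":10,"claw":0.084}
    - {"dx":0,"dy":0,"dz":0,"wx":0,"wy":0,"wz":10,"claw":0.084}
    - {"dx":0,"dy":0,"dz":0,"wx":0,"wy":0,"wz":10,"claw":0.084}
    - {"dx":0,"dy":0,"dz":0,"wx":0,"wy":0,"wz":10,"claw":0.084}
    - {"dx":0,"dy":0,"dz":0,"wx":0,"wy":0,"wz":8,"claw":0.084}

```text
t: 11.8
eef_pos: [0.6207, 0.1534, 0.1982]
tool_rot: [-0.0, 0.977, 0.213, -0.0]
contact_force: [-0.8, 0.1, 0.2]
gripper_width: 0.981
grasp_force: 0.0
```

>>> drive_tool:
  increments:
    - {"dx":-0.037,"dy":0.0277,"dz":0,"wx":0,"wy":0,"wz":0,"claw":0.084}
    - {"dx":-0.037,"dy":0.0277,"dz":0,"wx":0,"wy":0,"wz":0,"claw":0.084}
    - {"dx":-0.037,"dy":0.0277,"dz":0,"wx":0,"wy":0,"wz":0,"claw":0.084}
    - {"dx":-0.037,"dy":0.0277,"dz":0,"wx":0,"wy":0,"wz":0,"claw":0.084}
    - {"dx":-0.037,"dy":0.0277,"dz":0,"wx":0,"wy":0,"wz":0,"claw":0.084}
    - {"dx":-0.037,"dy":0.0277,"dz":0,"wx":0,"wy":0,"wz":0,"claw":0.084}
    - {"dx":-0.037,"dy":0.0277,"dz":0,"wx":0,"wy":0,"wz":0,"claw":0.084}
    - {"dx":-0.037,"dy":0.0277,"dz":0,"wx":0,"wy":0,"wz":0,"claw":0.084}
    - {"dx":-0.037,"dy":0.0277,"dz":0,"wx":0,"wy":0,"wz":0,"claw":0.084}
    - {"dx":-0.037,"dy":0.0277,"dz":0,"wx":0,"wy":0,"wz":0,"claw":0.084}
    - {"dx":0,"dy":0,"dz":0,"wx":0,"wy":0,"wz":0,"claw":0.084}

```text
t: 13.18
eef_pos: [0.3993, -0.2567, 0.1987]
tool_rot: [0.0, 0.977, 0.212, 0.0]
contact_force: [0.6, 0.9, -0.1]
gripper_width: 0.988
grasp_force: 0.0
```

```bash
python3 - <<'E'
from look import *
p,_,_=mugs(dict(red=(.6212,.1525),blue=(.416,-.389)))
cv2.imwrite("pics/t2.png",p[:,:,::-1])
c=wmug("w2"); plan([*c,.058],24.6)
E
```

```text
red [0.6198 0.1496] r 0.0279 az -109.3 (77, 212)
blue [0. 0.] r 0.0000 az nan (0, 0)
wrist [ 0.4011 -0.2523] r 0.0281 n 1258 handle az -155.1 n 114
tilt [ 0.  0. -1.] at [ 0.4014 -0.2536  0.1983] wz 0.2 dx 0.0003 dy -0.0013 dz 0.1403 az0 24.8
```

>>> drive_tool:
  increments:
    - {"dx":0,"dy":-0.001,"dz":0.035,"wx":0,"wy":0,"wz":0,"claw":0.084}
    - {"dx":0,"dy":0,"dz":0.035,"wx":0,"wy":0,"wz":0,"claw":0.084}
    - {"dx":0,"dy":0,"dz":0.035,"wx":0,"wy":0,"wz":0,"claw":0.084}
    - {"dx":0,"dy":0,"dz":0.035,"wx":0,"wy":0,"wz":0,"claw":0.084}
    - {"dx":0,"dy":0,"dz":0,"wx":0,"wy":0,"wz":0,"claw":0.084}
    - {"dx":0,"dy":0,"dz":0,"wx":0,"wy":0,"wz":0,"claw":0.04}
    - {"dx":0,"dy":0,"dz":0,"wx":0,"wy":0,"wz":0,"claw":0.04}
    - {"dx":0,"dy":0,"dz":0,"wx":0,"wy":0,"wz":0,"claw":0.04}
    - {"dx":0,"dy":0,"dz":0,"wx":0,"wy":0,"wz":0,"claw":0.04}
    - {"dx":0,"dy":0,"dz":0,"wx":0,"wy":0,"wz":0,"claw":0.04}
    - {"dx":0,"dy":0,"dz":-0.035,"wx":0,"wy":0,"wz":0,"claw":0.04}
    - {"dx":0,"dy":0,"dz":-0.035,"wx":0,"wy":0,"wz":0,"claw":0.04}
    - {"dx":0,"dy":0,"dz":-0.035,"wx":0,"wy":0,"wz":-10,"claw":0.04}
    - {"dx":0,"dy":0,"dz":-0.035,"wx":0,"wy":0,"wz":-10,"claw":0.04}
    - {"dx":0,"dy":0,"dz":0,"wx":0,"wy":0,"wz":-10,"claw":0.04}
    - {"dx":0,"dy":0,"dz":0,"wx":0,"wy":0,"wz":-10,"claw":0.04}
    - {"dx":0,"dy":0,"dz":0,"wx":0,"wy":0,"wz":-10,"claw":0.04}
    - {"dx":0,"dy":0,"dz":0,"wx":0,"wy":0,"wz":-10,"claw":0.04}
    - {"dx":0,"dy":0,"dz":0,"wx":0,"wy":0,"wz":-8,"claw":0.04}
    - {"dx":0,"dy":0,"dz":0,"wx":0,"wy":0,"wz":0,"claw":0.04}

```text
t: 15.78
eef_pos: [0.4009, -0.2527, 0.1988]
tool_rot: [0.0, 0.69, 0.724, 0.0]
contact_force: [-0.5, 0.3, -1.6]
gripper_width: 0.694
grasp_force: 33.5
```

>>> drive_tool:
  increments:
    - {"dx":0.0334,"dy":0.0151,"dz":0,"wx":0,"wy":0,"wz":0,"claw":0.04}
    - {"dx":0.0334,"dy":0.0151,"dz":0,"wx":0,"wy":0,"wz":0,"claw":0.04}
    - {"dx":0.0334,"dy":0.0151,"dz":0,"wx":0,"wy":0,"wz":0,"claw":0.04}
    - {"dx":0.0334,"dy":0.0151,"dz":0,"wx":0,"wy":0,"wz":0,"claw":0.04}
    - {"dx":0.0334,"dy":0.0151,"dz":0,"wx":0,"wy":0,"wz":0,"claw":0.04}
    - {"dx":0.0334,"dy":0.0151,"dz":0,"wx":0,"wy":0,"wz":0,"claw":0.04}
    - {"dx":0.0334,"dy":0.0151,"dz":0,"wx":0,"wy":0,"wz":0,"claw":0.04}
    - {"dx":0.0334,"dy":0.0151,"dz":0,"wx":0,"wy":0,"wz":0,"claw":0.04}
    - {"dx":0.0334,"dy":0.0151,"dz":0,"wx":0,"wy":0,"wz":0,"claw":0.04}
    - {"dx":0.0334,"dy":0.0151,"dz":0,"wx":0,"wy":0,"wz":0,"claw":0.04}
    - {"dx":0,"dy":0,"dz":0,"wx":0,"wy":0,"wz":0,"claw":0.04}
    - {"dx":0,"dy":0,"dz":0,"wx":0,"wy":0,"wz":0,"claw":0.04}

```text
t: 17.27
eef_pos: [0.5349, 0.0879, 0.1983]
tool_rot: [0.0, 0.69, 0.724, -0.0]
contact_force: [-1.2, -1.3, -1.3]
gripper_width: 0.696
grasp_force: 33.5
```

```bash
python3 - <<'E'
from look import *
plan([.5366,.0881,.0888],92.7)
E
```

```text
tilt [-0.    -0.001 -1.   ] at [0.5349 0.0879 0.1983] wz 0.0 dx 0.0001 dy 0.0017 dz 0.1095 az0 92.7
```

>>> drive_tool:
  increments:
    - {"dx":0,"dy":0.0015,"dz":0.035,"wx":0,"wy":0,"wz":0,"claw":0.04}
    - {"dx":0,"dy":0,"dz":0.035,"wx":0,"wy":0,"wz":0,"claw":0.04}
    - {"dx":0,"dy":0,"dz":0.025,"wx":0,"wy":0,"wz":0,"claw":0.04}
    - {"dx":0,"dy":0,"dz":0.01,"wx":0,"wy":0,"wz":0,"claw":0.04}
    - {"dx":0,"dy":0,"dz":0.004,"wx":0,"wy":0,"wz":0,"claw":0.04}
    - {"dx":0,"dy":0,"dz":0.001,"wx":0,"wy":0,"wz":0,"claw":0.04}
    - {"dx":0,"dy":0,"dz":0,"wx":0,"wy":0,"wz":0,"claw":0.04}
    - {"dx":0,"dy":0,"dz":0,"wx":0,"wy":0,"wz":0,"claw":0.084}
    - {"dx":0,"dy":0,"dz":0,"wx":0,"wy":0,"wz":0,"claw":0.084}
    - {"dx":0,"dy":0,"dz":0,"wx":0,"wy":0,"wz":0,"claw":0.084}
    - {"dx":0,"dy":0,"dz":0,"wx":0,"wy":0,"wz":0,"claw":0.084}
    - {"dx":0,"dy":0,"dz":-0.037,"wx":0,"wy":0,"wz":0,"claw":0.084}
    - {"dx":0,"dy":0,"dz":-0.045,"wx":0,"wy":0,"wz":0,"claw":0.084}
    - {"dx":0,"dy":0,"dz":-0.045,"wx":0,"wy":0,"wz":10,"claw":0.084}
    - {"dx":0,"dy":0,"dz":-0.045,"wx":0,"wy":0,"wz":10,"claw":0.084}
    - {"dx":0,"dy":0,"dz":0,"wx":0,"wy":0,"wz":10,"claw":0.084}
    - {"dx":0,"dy":0,"dz":0,"wx":0,"wy":0,"wz":10,"claw":0.084}
    - {"dx":0,"dy":0,"dz":0,"wx":0,"wy":0,"wz":10,"claw":0.084}
    - {"dx":0,"dy":0,"dz":0,"wx":0,"wy":0,"wz":10,"claw":0.084}
    - {"dx":0,"dy":0,"dz":0,"wx":0,"wy":0,"wz":10,"claw":0.084}

```text
t: 19.77
eef_pos: [0.5366, 0.0885, 0.2602]
tool_rot: [-0.0, 0.981, 0.195, -0.0]
contact_force: [-0.5, -0.1, 0.5]
gripper_width: 0.984
grasp_force: 0.0
```

>>> drive_tool:
  increments:
    - {"dx":0,"dy":0,"dz":0,"wx":0,"wy":0,"wz":10,"claw":0.084}
    - {"dx":0,"dy":0,"dz":0,"wx":0,"wy":0,"wz":10,"claw":0.084}
    - {"dx":0,"dy":0,"dz":0,"wx":0,"wy":0,"wz":10,"claw":0.084}
    - {"dx":0,"dy":0,"dz":0,"wx":0,"wy":0,"wz":4,"claw":0.084}
    - {"dx":-0.002,"dy":0.041,"dz":0,"wx":0,"wy":0,"wz":0,"claw":0.084}
    - {"dx":-0.002,"dy":0.041,"dz":0,"wx":0,"wy":0,"wz":0,"claw":0.084}
    - {"dx":-0.002,"dy":0.041,"dz":0,"wx":0,"wy":0,"wz":0,"claw":0.084}
    - {"dx":-0.002,"dy":0.041,"dz":0,"wx":0,"wy":0,"wz":0,"claw":0.084}
    - {"dx":-0.002,"dy":0.041,"dz":0,"wx":0,"wy":0,"wz":0,"claw":0.084}
    - {"dx":-0.002,"dy":0.041,"dz":0,"wx":0,"wy":0,"wz":0,"claw":0.084}
    - {"dx":-0.002,"dy":0.041,"dz":0,"wx":0,"wy":0,"wz":0,"claw":0.084}
    - {"dx":-0.002,"dy":0.041,"dz":0,"wx":0,"wy":0,"wz":0,"claw":0.084}
    - {"dx":-0.002,"dy":0.041,"dz":0,"wx":0,"wy":0,"wz":0,"claw":0.084}
    - {"dx":-0.002,"dy":0.041,"dz":0,"wx":0,"wy":0,"wz":0,"claw":0.084}
    - {"dx":-0.002,"dy":0.041,"dz":0,"wx":0,"wy":0,"wz":0,"claw":0.084}
    - {"dx":-0.002,"dy":0.041,"dz":0,"wx":0,"wy":0,"wz":0,"claw":0.084}
    - {"dx":0,"dy":0,"dz":0.035,"wx":0,"wy":0,"wz":0,"claw":0.084}
    - {"dx":0,"dy":0,"dz":0.03,"wx":0,"wy":0,"wz":0,"claw":0.084}
    - {"dx":0,"dy":0,"dz":0,"wx":0,"wy":0,"wz":0,"claw":0.084}
    - {"dx":0,"dy":0,"dz":0,"wx":0,"wy":0,"wz":0,"claw":0.084}

```text
t: 22.28
eef_pos: [0.4183, -0.3901, 0.1963]
tool_rot: [0.0, 0.995, -0.097, 0.0]
contact_force: [0.1, -0.8, -0.2]
gripper_width: 0.984
grasp_force: 0.0
```

```bash
python3 - <<'E'
from look import *
c=wmug("w3"); plan([*c,.058],-11.5)
E
```

```text
wrist [ 0.4166 -0.388 ] r 0.0281 n 1276 handle az 169.4 n 119
tilt [ 0.002 -0.001 -1.   ] at [ 0.4186 -0.3902  0.1966] wz 0.4 dx -0.0024 dy -0.0017 dz 0.1386 az0 -11.1
```

View pics/w3.png

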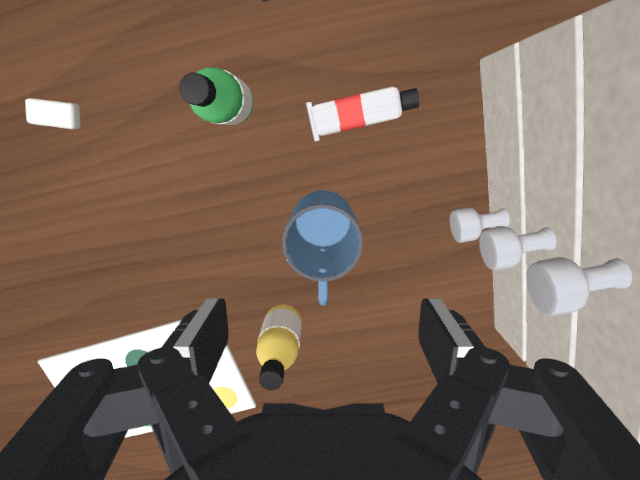

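The wrist view shows the blue mug's rim at (322,242) with its handle down at (322,290). The yellow bottle at (278,345) and the drawer knobs at (465,225) are clear of the fingers.

>>> drive_tool:
  increments:
    - {"dx":-0.002,"dy":-0.0015,"dz":0.035,"wx":0,"wy":0,"wz":0,"claw":0.084}
    - {"dx":0,"dy":0,"dz":0.035,"wx":0,"wy":0,"wz":0,"claw":0.084}
    - {"dx":0,"dy":0,"dz":0.035,"wx":0,"wy":0,"wz":0,"claw":0.084}
    - {"dx":0,"dy":0,"dz":0.034,"wx":0,"wy":0,"wz":0,"claw":0.084}
    - {"dx":0,"dy":0,"dz":0,"wx":0,"wy":0,"wz":0,"claw":0.084}
    - {"dx":0,"dy":0,"dz":0,"wx":0,"wy":0,"wz":0,"claw":0.04}
    - {"dx":0,"dy":0,"dz":0,"wx":0,"wy":0,"wz":0,"claw":0.04}
    - {"dx":0,"dy":0,"dz":0,"wx":0,"wy":0,"wz":0,"claw":0.04}
    - {"dx":0,"dy":0,"dz":0,"wx":0,"wy":0,"wz":0,"claw":0.04}
    - {"dx":0,"dy":0,"dz":0,"wx":0,"wy":0,"wz":0,"claw":0.04}
    - {"dx":0,"dy":0,"dz":-0.035,"wx":0,"wy":0,"wz":0,"claw":0.04}
    - {"dx":0,"dy":0,"dz":-0.035,"wx":0,"wy":0,"wz":0,"claw":0.04}
    - {"dx":0,"dy":0,"dz":-0.035,"wx":0,"wy":0,"wz":0,"claw":0.04}
    - {"dx":0,"dy":0,"dz":-0.035,"wx":0,"wy":0,"wz":-10,"claw":0.04}
    - {"dx":0,"dy":0,"dz":0,"wx":0,"wy":0,"wz":-10,"claw":0.04}
    - {"dx":0,"dy":0,"dz":0,"wx":0,"wy":0,"wz":-10,"claw":0.04}
    - {"dx":0,"dy":0,"dz":0,"wx":0,"wy":0,"wz":-10,"claw":0.04}
    - {"dx":0,"dy":0,"dz":0,"wx":0,"wy":0,"wz":-10,"claw":0.04}
    - {"dx":0,"dy":0,"dz":0,"wx":0,"wy":0,"wz":-10,"claw":0.04}
    - {"dx":0,"dy":0,"dz":0,"wx":0,"wy":0,"wz":-10,"claw":0.04}

```text
t: 24.82
eef_pos: [0.4162, -0.3879, 0.1973]
tool_rot: [0.001, 0.87, 0.494, 0.0]
contact_force: [-0.1, -0.4, -1.4]
gripper_width: 0.697
grasp_force: 33.3
```

>>> drive_tool:
  increments:
    - {"dx":0,"dy":0,"dz":0,"wx":0,"wy":0,"wz":-10,"claw":0.04}
    - {"dx":0,"dy":0,"dz":0,"wx":0,"wy":0,"wz":-10,"claw":0.04}
    - {"dx":0,"dy":0,"dz":0,"wx":0,"wy":0,"wz":-10,"claw":0.04}
    - {"dx":0,"dy":0,"dz":0,"wx":0,"wy":0,"wz":-4,"claw":0.04}
    - {"dx":0.0422,"dy":0.0054,"dz":0,"wx":0,"wy":0,"wz":0,"claw":0.04}
    - {"dx":0.0422,"dy":0.0054,"dz":0,"wx":0,"wy":0,"wz":0,"claw":0.04}
    - {"dx":0.0422,"dy":0.0054,"dz":0,"wx":0,"wy":0,"wz":0,"claw":0.04}
    - {"dx":0.0422,"dy":0.0054,"dz":0,"wx":0,"wy":0,"wz":0,"claw":0.04}
    - {"dx":0.0422,"dy":0.0054,"dz":0,"wx":0,"wy":0,"wz":0,"claw":0.04}
    - {"dx":0.0422,"dy":0.0054,"dz":0,"wx":0,"wy":0,"wz":0,"claw":0.04}
    - {"dx":0.0422,"dy":0.0054,"dz":0,"wx":0,"wy":0,"wz":0,"claw":0.04}
    - {"dx":0.0422,"dy":0.0054,"dz":0,"wx":0,"wy":0,"wz":0,"claw":0.04}
    - {"dx":0.0422,"dy":0.0054,"dz":0,"wx":0,"wy":0,"wz":0,"claw":0.04}
    - {"dx":0.0422,"dy":0.0054,"dz":0,"wx":0,"wy":0,"wz":0,"claw":0.04}
    - {"dx":0.0422,"dy":0.0054,"dz":0,"wx":0,"wy":0,"wz":0,"claw":0.04}
    - {"dx":0.0422,"dy":0.0054,"dz":0,"wx":0,"wy":0,"wz":0,"claw":0.04}
    - {"dx":0.0422,"dy":0.0054,"dz":0,"wx":0,"wy":0,"wz":0,"claw":0.04}
    - {"dx":0,"dy":0,"dz":0,"wx":0,"wy":0,"wz":0,"claw":0.04}
    - {"dx":0,"dy":0,"dz":0,"wx":0,"wy":0,"wz":0,"claw":0.04}

```text
t: 27.2
eef_pos: [0.4592, 0.1629, 0.1967]
tool_rot: [0.0, 0.689, 0.724, 0.0]
contact_force: [0.0, -1.0, -1.5]
gripper_width: 0.697
grasp_force: 33.3
```

```bash
python3 - <<'E'
from look import *
plan([.4616,.1633,.0888],92.7)
E
```

```text
tilt [ 0.001 -0.    -1.   ] at [0.4592 0.1629 0.1967] wz 0.1 dx 0.0003 dy 0.0024 dz 0.1079 az0 92.8
```

>>> drive_tool:
  increments:
    - {"dx":0,"dy":0.002,"dz":0.035,"wx":0,"wy":0,"wz":0,"claw":0.04}
    - {"dx":0,"dy":0,"dz":0.035,"wx":0,"wy":0,"wz":0,"claw":0.04}
    - {"dx":0,"dy":0,"dz":0.025,"wx":0,"wy":0,"wz":0,"claw":0.04}
    - {"dx":0,"dy":0,"dz":0.009,"wx":0,"wy":0,"wz":0,"claw":0.04}
    - {"dx":0,"dy":0,"dz":0.003,"wx":0,"wy":0,"wz":0,"claw":0.04}
    - {"dx":0,"dy":0,"dz":0.001,"wx":0,"wy":0,"wz":0,"claw":0.04}
    - {"dx":0,"dy":0,"dz":0,"wx":0,"wy":0,"wz":0,"claw":0.04}
    - {"dx":0,"dy":0,"dz":0,"wx":0,"wy":0,"wz":0,"claw":0.084}
    - {"dx":0,"dy":0,"dz":0,"wx":0,"wy":0,"wz":0,"claw":0.084}
    - {"dx":0,"dy":0,"dz":0,"wx":0,"wy":0,"wz":0,"claw":0.084}
    - {"dx":0,"dy":0,"dz":0,"wx":0,"wy":0,"wz":0,"claw":0.084}
    - {"dx":0,"dy":0,"dz":-0.035,"wx":0,"wy":0,"wz":0,"claw":0.084}
    - {"dx":0,"dy":0,"dz":-0.045,"wx":0,"wy":0,"wz":0,"claw":0.084}
    - {"dx":0,"dy":0,"dz":-0.045,"wx":0,"wy":0,"wz":0,"claw":0.084}
    - {"dx":0,"dy":0,"dz":-0.045,"wx":0,"wy":0,"wz":0,"claw":0.084}
    - {"dx":0,"dy":0,"dz":-0.04,"wx":0,"wy":0,"wz":0,"claw":0.0}
    - {"dx":0,"dy":0,"dz":0,"wx":0,"wy":0,"wz":0,"claw":0.0}

```text
t: 29.32
eef_pos: [0.4628, 0.1644, 0.3015]
tool_rot: [0.001, 0.689, 0.724, 0.003]
contact_force: [-0.6, 0.7, -0.3]
gripper_width: 0.588
grasp_force: 0.0
```

>>> drive_tool:
  increments:
    - {"dx":0.0388,"dy":-0.0036,"dz":0,"wx":0,"wy":0,"wz":0,"claw":0.0}
    - {"dx":0.0388,"dy":-0.0036,"dz":0,"wx":0,"wy":0,"wz":0,"claw":0.0}
    - {"dx":0.0388,"dy":-0.0036,"dz":0,"wx":0,"wy":0,"wz":0,"claw":0.0}
    - {"dx":0.0388,"dy":-0.0036,"dz":0,"wx":0,"wy":0,"wz":0,"claw":0.0}
    - {"dx":0.0388,"dy":-0.0036,"dz":0,"wx":0,"wy":0,"wz":0,"claw":0.0}
    - {"dx":0.0388,"dy":-0.0036,"dz":0,"wx":0,"wy":0,"wz":0,"claw":0.0}
    - {"dx":0,"dy":0,"dz":0,"wx":0,"wy":0,"wz":0,"claw":0.0}
    - {"dx":0,"dy":0,"dz":0,"wx":0,"wy":0,"wz":0,"claw":0.0}

```text
t: 30.32
eef_pos: [0.428, 0.3942, 0.2972]
tool_rot: [0.0, 0.689, 0.724, -0.001]
contact_force: [0.8, -0.0, -0.6]
gripper_width: -0.002
grasp_force: 0.0
```

```bash
python3 - <<'E'
from look import *
p,d=read_camera("top"); P=cloud("top",d); Z=P[...,2]
for n,c in dict(red=(.6212,.1525),white=(.5366,.0881),blue=(.4616,.1633)).items():
    Q=P.copy(); Q[...,2]-=.03; r=mug(Q,c); print(n,r[0].round(4),round(r[1],4),"az %.0f"%r[2],r[3:])
p,d=read_camera("scene"); cv2.imwrite("pics/s2.png",p[:,:,::-1])
hsv=cv2.cvtColor(p,cv2.COLOR_RGB2HSV); g=cv2.inRange(hsv,(45,90,60),(80,255,255))>0; P=cloud("scene",d)
q=P[g&(P[...,2]>.215)&(P[...,2]<.24)]; print("head scene",len(q),np.median(q,0),q.min(0),q.max(0))
plan([.429,.3955,.256],92.7)
E
```

```text
red [0.6204 0.1501] 0.0285 az -87 (152, 35)
white [0.5371 0.0842] 0.0284 az -87 (140, 33)
blue [0.4621 0.1608] 0.0284 az -86 (156, 34)
head scene 421 [0.43455908 0.39708738 0.22592215] [0.40916787 0.37596958 0.21585816] [0.45587892 0.41966723 0.23101255]
tilt [-0.    -0.001 -1.   ] at [0.4285 0.3937 0.2978] wz 0.0 dx 0.0018 dy 0.0005 dz 0.0418 az0 92.7
```

View pics/s2.png

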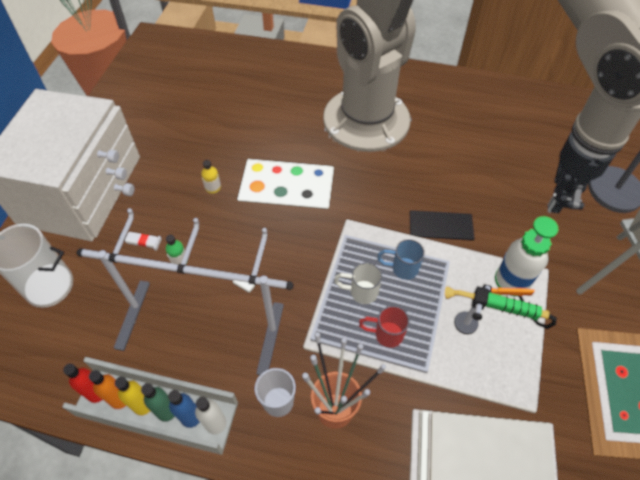

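The scene view shows all three mugs upright on the tray: white (365,284), red (392,326) and blue (408,258). The closed fingers are behind and above the green pump head at (543,228).

>>> drive_tool:
  increments:
    - {"dx":0.003,"dy":0.002,"dz":0.03,"wx":0,"wy":0,"wz":0,"claw":0.0}
    - {"dx":0,"dy":0,"dz":0.012,"wx":0,"wy":0,"wz":0,"claw":0.0}
    - {"dx":0,"dy":0,"dz":0.01,"wx":0,"wy":0,"wz":0,"claw":0.0}
    - {"dx":0,"dy":0,"dz":0.01,"wx":0,"wy":0,"wz":0,"claw":0.0}
    - {"dx":0,"dy":0,"dz":0.01,"wx":0,"wy":0,"wz":0,"claw":0.0}
    - {"dx":0,"dy":0,"dz":0,"wx":0,"wy":0,"wz":0,"claw":0.0}
    - {"dx":0,"dy":0,"dz":0,"wx":0,"wy":0,"wz":0,"claw":0.0}

```text
t: 31.3
eef_pos: [0.4302, 0.3975, 0.2277]
tool_rot: [0.0, 0.69, 0.724, -0.0]
contact_force: [-3.8, -4.6, 9.2]
gripper_width: -0.001
grasp_force: 4.6
```

>>> drive_tool:
  increments:
    - {"dx":0,"dy":0,"dz":0.005,"wx":0,"wy":0,"wz":0,"claw":0.0}
    - {"dx":0,"dy":0,"dz":0.003,"wx":0,"wy":0,"wz":0,"claw":0.0}
    - {"dx":0,"dy":0,"dz":0,"wx":0,"wy":0,"wz":0,"claw":0.0}
    - {"dx":0,"dy":0,"dz":0,"wx":0,"wy":0,"wz":0,"claw":0.0}

```text
t: 31.8
eef_pos: [0.4305, 0.3978, 0.2216]
tool_rot: [0.0, 0.69, 0.724, 0.001]
contact_force: [-5.8, -7.7, 19.6]
gripper_width: -0.001
grasp_force: 10.2
```

>>> drive_tool:
  increments:
    - {"dx":0,"dy":0,"dz":0.002,"wx":0,"wy":0,"wz":0,"claw":0.0}
    - {"dx":0,"dy":0,"dz":0,"wx":0,"wy":0,"wz":0,"claw":0.0}
    - {"dx":0,"dy":0,"dz":0,"wx":0,"wy":0,"wz":0,"claw":0.0}

```text
t: 32.17
eef_pos: [0.4306, 0.3978, 0.2214]
tool_rot: [-0.0, 0.69, 0.724, 0.001]
contact_force: [-9.9, -11.1, 32.6]
gripper_width: -0.0
grasp_force: 16.4
```

>>> drive_tool:
  increments:
    - {"dx":0,"dy":0,"dz":-0.012,"wx":0,"wy":0,"wz":0,"claw":0.0}
    - {"dx":0,"dy":0,"dz":-0.012,"wx":0,"wy":0,"wz":0,"claw":0.0}
    - {"dx":0,"dy":0,"dz":-0.012,"wx":0,"wy":0,"wz":0,"claw":0.0}
    - {"dx":0,"dy":0,"dz":-0.012,"wx":0,"wy":0,"wz":0,"claw":0.0}
    - {"dx":0,"dy":0,"dz":-0.01,"wx":0,"wy":0,"wz":0,"claw":0.0}
    - {"dx":0,"dy":0,"dz":0,"wx":0,"wy":0,"wz":0,"claw":0.0}
    - {"dx":0,"dy":0,"dz":0,"wx":0,"wy":0,"wz":0,"claw":0.0}
    - {"dx":0,"dy":0,"dz":0,"wx":0,"wy":0,"wz":0,"claw":0.0}

```text
t: 33.17
eef_pos: [0.4297, 0.3981, 0.2737]
tool_rot: [0.0, 0.689, 0.724, -0.001]
contact_force: [0.7, -0.3, -0.4]
gripper_width: 0.003
grasp_force: 0.0
```

>>> drive_tool:
  increments:
    - {"dx":0,"dy":0,"dz":0.012,"wx":0,"wy":0,"wz":0,"claw":0.0}
    - {"dx":0,"dy":0,"dz":0.01,"wx":0,"wy":0,"wz":0,"claw":0.0}
    - {"dx":0,"dy":0,"dz":0.01,"wx":0,"wy":0,"wz":0,"claw":0.0}
    - {"dx":0,"dy":0,"dz":0.01,"wx":0,"wy":0,"wz":0,"claw":0.0}
    - {"dx":0,"dy":0,"dz":0.01,"wx":0,"wy":0,"wz":0,"claw":0.0}
    - {"dx":0,"dy":0,"dz":0.005,"wx":0,"wy":0,"wz":0,"claw":0.0}
    - {"dx":0,"dy":0,"dz":0,"wx":0,"wy":0,"wz":0,"claw":0.0}
    - {"dx":0,"dy":0,"dz":0,"wx":0,"wy":0,"wz":0,"claw":0.0}
    - {"dx":0,"dy":0,"dz":0,"wx":0,"wy":0,"wz":0,"claw":0.0}

```text
t: 34.3
eef_pos: [0.4299, 0.3983, 0.2214]
tool_rot: [-0.0, 0.69, 0.724, 0.001]
contact_force: [-9.8, -9.1, 34.9]
gripper_width: 0.001
grasp_force: 16.8
```

>>> drive_tool:
  increments:
    - {"dx":0,"dy":0,"dz":-0.012,"wx":0,"wy":0,"wz":0,"claw":0.0}
    - {"dx":0,"dy":0,"dz":-0.012,"wx":0,"wy":0,"wz":0,"claw":0.0}
    - {"dx":0,"dy":0,"dz":-0.012,"wx":0,"wy":0,"wz":0,"claw":0.0}
    - {"dx":0,"dy":0,"dz":-0.012,"wx":0,"wy":0,"wz":0,"claw":0.0}
    - {"dx":0,"dy":0,"dz":-0.03,"wx":0,"wy":0,"wz":0,"claw":0.0}
    - {"dx":0,"dy":0,"dz":-0.02,"wx":0,"wy":0,"wz":6.6,"claw":0.08}
    - {"dx":-0.0032,"dy":0.0308,"dz":0,"wx":0,"wy":0,"wz":0,"claw":0.08}
    - {"dx":-0.0032,"dy":0.0308,"dz":0,"wx":0,"wy":0,"wz":0,"claw":0.08}
    - {"dx":-0.0032,"dy":0.0308,"dz":0,"wx":0,"wy":0,"wz":0,"claw":0.08}
    - {"dx":-0.0032,"dy":0.0308,"dz":0,"wx":0,"wy":0,"wz":0,"claw":0.08}
    - {"dx":0,"dy":0,"dz":0.03,"wx":0,"wy":0,"wz":0,"claw":0.08}
    - {"dx":0,"dy":0,"dz":0.02,"wx":0,"wy":0,"wz":0,"claw":0.08}
    - {"dx":0,"dy":0,"dz":0,"wx":0,"wy":0,"wz":0,"claw":0.08}
    - {"dx":0,"dy":0,"dz":0,"wx":0,"wy":0,"wz":0,"claw":0.08}

```text
t: 36.05
eef_pos: [0.5523, 0.3778, 0.266]
tool_rot: [0.0, 0.73, 0.684, 0.0]
contact_force: [1.4, 0.3, 0.8]
gripper_width: 0.936
grasp_force: 0.0
```

```bash
python3 - <<'E'
from look import *
np.set_printoptions(precision=4,suppress=True)
o=get_obs(); T=np.array(o["eef_pos"]); w,x,y,z=o["tool_rot"]; R=Ro.from_quat([x,y,z,w]).as_matrix()
cm=cam("wrist"); p,d=read_camera("wrist"); cv2.imwrite("pics/w4.png",p[:,:,::-1]); P=cloud("wrist",d,cm)
L=(P-T)@R; hsv=cv2.cvtColor(p,cv2.COLOR_RGB2HSV)
g=(cv2.inRange(hsv,(45,90,40),(80,255,255))>0)&(P[...,2]>.12)&(P[...,2]<.16)
om=(cv2.inRange(hsv,(5,150,100),(18,255,255))>0)&(P[...,2]>.12)&(P[...,2]<.16)
for n,m in (("grip",g),("lever",om)):
    q=L[m]; print(n,len(q),np.median(q,0),np.percentile(q,3,0),np.percentile(q,97,0))
    for lo in (-.06,-.03,0,.03):
        s=m&(L[...,0]>lo)&(L[...,0]<lo+.01)
        if s.sum()>10: q=L[s]; print("  x",lo,np.percentile(q,[3,50,97],0)[:,1])
plan([*T[:2],.135],86.1)
E
```

```text
grip 3681 [-0.0033  0.0057  0.1239] [-0.0563 -0.0052  0.1223] [0.0425 0.0168 0.1284]
  x -0.06 [-0.0054  0.0058  0.0172]
  x -0.03 [-0.0049  0.0055  0.0166]
  x 0 [-0.0052  0.006   0.0165]
  x 0.03 [-0.107   0.0057  0.0166]
lever 1174 [-0.0088 -0.0245  0.1274] [-0.0509 -0.0348  0.1257] [ 0.0268 -0.0128  0.1385]
  x -0.06 [-0.0205 -0.0144 -0.0111]
  x -0.03 [-0.0247 -0.0201 -0.0172]
  x 0 [-0.0322 -0.0276 -0.0246]
tilt [ 0.001  0.001 -1.   ] at [0.5525 0.3779 0.2665] wz 0.2 dx -0.0001 dy -0.0001 dz 0.1315 az0 86.3
```

View pics/w4.png

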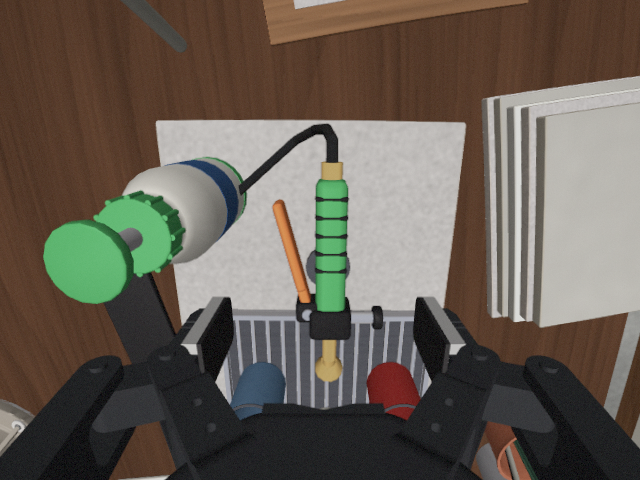

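The wrist view shows the gripper centred over the green grip at (331,245) and the orange lever at (292,255). The fingers straddle both and stay clear of the bottle at (180,215).

>>> drive_tool:
  increments:
    - {"dx":0,"dy":0.0007,"dz":0.035,"wx":0,"wy":0,"wz":0,"claw":0.08}
    - {"dx":0,"dy":0,"dz":0.035,"wx":0,"wy":0,"wz":0,"claw":0.08}
    - {"dx":0,"dy":0,"dz":0.035,"wx":0,"wy":0,"wz":0,"claw":0.08}
    - {"dx":0,"dy":0,"dz":0.026,"wx":0,"wy":0,"wz":0,"claw":0.08}
    - {"dx":0,"dy":0,"dz":0,"wx":0,"wy":0,"wz":0,"claw":0.08}
    - {"dx":0,"dy":0,"dz":0,"wx":0,"wy":0,"wz":0,"claw":0.08}

```text
t: 36.85
eef_pos: [0.5537, 0.3782, 0.1362]
tool_rot: [0.0, 0.73, 0.684, 0.001]
contact_force: [-0.1, 0.1, 0.8]
gripper_width: 0.942
grasp_force: 0.0
```

>>> drive_tool:
  increments:
    - {"dx":0,"dy":0,"dz":0,"wx":0,"wy":0,"wz":0,"claw":0.02}
    - {"dx":0,"dy":0,"dz":0,"wx":0,"wy":0,"wz":0,"claw":0.02}
    - {"dx":0,"dy":0,"dz":0,"wx":0,"wy":0,"wz":0,"claw":0.02}
    - {"dx":0,"dy":0,"dz":0,"wx":0,"wy":0,"wz":0,"claw":0.02}
    - {"dx":0,"dy":0,"dz":0,"wx":0,"wy":0,"wz":0,"claw":0.02}
    - {"dx":0,"dy":0,"dz":0,"wx":0,"wy":0,"wz":0,"claw":0.02}
  newtons: 30

```text
t: 37.6
eef_pos: [0.5538, 0.3785, 0.1359]
tool_rot: [-0.0, 0.73, 0.683, 0.002]
contact_force: [1.1, 2.1, 4.7]
gripper_width: 0.391
grasp_force: 37.4
```

>>> drive_tool:
  increments:
    - {"dx":0,"dy":0,"dz":0,"wx":0,"wy":0,"wz":0,"claw":0.02}
    - {"dx":0,"dy":0,"dz":0,"wx":0,"wy":0,"wz":0,"claw":0.02}
    - {"dx":0,"dy":0,"dz":0,"wx":0,"wy":0,"wz":0,"claw":0.02}
    - {"dx":0,"dy":0,"dz":0,"wx":0,"wy":0,"wz":0,"claw":0.02}
    - {"dx":0,"dy":0,"dz":0,"wx":0,"wy":0,"wz":0,"claw":0.02}
    - {"dx":0,"dy":0,"dz":0,"wx":0,"wy":0,"wz":0,"claw":0.02}
    - {"dx":0,"dy":0,"dz":0,"wx":0,"wy":0,"wz":0,"claw":0.08}
    - {"dx":0,"dy":0,"dz":0,"wx":0,"wy":0,"wz":0,"claw":0.08}
    - {"dx":0,"dy":0,"dz":0,"wx":0,"wy":0,"wz":0,"claw":0.08}
    - {"dx":0,"dy":0,"dz":0,"wx":0,"wy":0,"wz":0,"claw":0.08}
    - {"dx":0,"dy":0,"dz":0,"wx":0,"wy":0,"wz":0,"claw":0.08}
    - {"dx":0,"dy":0,"dz":-0.03,"wx":0,"wy":0,"wz":0,"claw":0.08}
    - {"dx":0,"dy":0,"dz":-0.045,"wx":0,"wy":0,"wz":0,"claw":0.08}
    - {"dx":0,"dy":0,"dz":-0.045,"wx":0,"wy":0,"wz":0,"claw":0.08}
    - {"dx":0,"dy":0,"dz":-0.045,"wx":0,"wy":0,"wz":0,"claw":0.084}
    - {"dx":0,"dy":0,"dz":0,"wx":0,"wy":0,"wz":0,"claw":0.084}

```text
t: 39.6
eef_pos: [0.5547, 0.3785, 0.3043]
tool_rot: [0.0, 0.73, 0.683, 0.004]
contact_force: [-0.4, -0.4, 0.3]
gripper_width: 0.985
grasp_force: 0.0
```

```bash
python3 - <<'E'
from look import *
np.set_printoptions(precision=4,suppress=True)
p,d=read_camera("top"); cv2.imwrite("pics/t3.png",p[:,:,::-1]); P=cloud("top",d); Z=P[...,2]
Q=P.copy(); Q[...,2]-=.03
for n,c in dict(red=(.6212,.1525),white=(.5366,.0881),blue=(.4616,.1633)).items():
    r=mug(Q,c); print(n,r[0].round(4),round(r[1],4),"az %.0f"%r[2],r[3:])
# rack: bar and rods from depth
m=(Z>.195)&(Z<.24)&(P[...,0]>.5)&(P[...,1]<.0)
q=P[m]; print("rack",len(q),q.min(0),q.max(0))
b=q[(q[:,0]>.635)]; f=np.polyfit(b[:,1],b[:,0],1); print("bar x=%.4f y + %.4f"%tuple(f),"yaw",-np.degrees(np.arctan(f[0])),b[:,1].min(),b[:,1].max(),np.median(b[:,2]))
for y0 in (-.108,-.238,-.368):
    s=q[(q[:,0]<.635)&(abs(q[:,1]-y0)<.03)]; f=np.polyfit(s[:,0],s[:,1],1); print("rod",y0,len(s),"y at x=.6: %.4f slope %.4f"%(np.polyval(f,.6),f[0]),"xmin",s[:,0].min(),"z",np.percentile(s[:,2],[5,50,95]))
plan([.5366,.0881,.25],92.7)
E
```

```text
red [0.6202 0.1498] 0.0293 az -116 (193, 66)
white [0.5733 0.1172] 0.0289 az -73 (170, 39)
blue [0.4622 0.1608] 0.0284 az -86 (157, 32)
rack 2739 [ 0.5    -0.6987  0.195 ] [ 0.6725 -0.0345  0.2325]
bar x=-0.0467 y + 0.6439 yaw 2.673139437305593 -0.43474861824071165 -0.034476793792020996 0.21523044108400602
rod -0.108 158 y at x=.6: -0.1081 slope 0.0481 xmin 0.5511670879081509 z [0.2105 0.2139 0.2279]
rod -0.238 151 y at x=.6: -0.2360 slope 0.0409 xmin 0.5578076278460464 z [0.2103 0.2144 0.2289]
rod -0.368 141 y at x=.6: -0.3671 slope 0.0326 xmin 0.5646445974443635 z [0.2096 0.2135 0.2284]
tilt [ 0.003  0.003 -1.   ] at [0.5536 0.3779 0.3015] wz -6.5 dx -0.2886 dy -0.0307 dz 0.0515 az0 86.2
```

The top-camera fits show the white mug has been knocked to about (0.573, 0.117), against the red one but still upright on the tray. I will hang blue first, then separate red and white.

>>> drive_tool:
  increments:
    - {"dx":0,"dy":0,"dz":0,"wx":0,"wy":0,"wz":-6.5,"claw":0.084}
    - {"dx":-0.035,"dy":-0.0168,"dz":0,"wx":0,"wy":0,"wz":0,"claw":0.084}
    - {"dx":-0.035,"dy":-0.0168,"dz":0,"wx":0,"wy":0,"wz":0,"claw":0.084}
    - {"dx":-0.035,"dy":-0.0168,"dz":0,"wx":0,"wy":0,"wz":0,"claw":0.084}
    - {"dx":-0.035,"dy":-0.0168,"dz":0,"wx":0,"wy":0,"wz":0,"claw":0.084}
    - {"dx":-0.035,"dy":-0.0168,"dz":0,"wx":0,"wy":0,"wz":0,"claw":0.084}
    - {"dx":-0.035,"dy":-0.0168,"dz":0,"wx":0,"wy":0,"wz":0,"claw":0.084}
    - {"dx":0,"dy":0,"dz":0.03,"wx":0,"wy":0,"wz":0,"claw":0.084}
    - {"dx":0,"dy":0,"dz":0.03,"wx":0,"wy":0,"wz":0,"claw":0.084}
    - {"dx":0,"dy":0,"dz":0,"wx":0,"wy":0,"wz":0,"claw":0.084}
    - {"dx":0,"dy":0,"dz":0,"wx":0,"wy":0,"wz":0,"claw":0.084}

```text
t: 41.02
eef_pos: [0.4623, 0.1629, 0.2396]
tool_rot: [0.0, 0.69, 0.724, -0.0]
contact_force: [0.8, 0.6, 0.8]
gripper_width: 0.985
grasp_force: 0.0
```

```bash
python3 - <<'E'
from look import *
wmug("w5",.105); plan([.4622,.1612,.090],92.7)
p,d=read_camera("scene"); cv2.imwrite("pics/s3.png",cv2.resize(p[200:400,280:580,::-1],None,fx=2.4,fy=2.4))
E
```

```text
wrist [0.4621 0.1645] r 0.0281 n 1126 handle az -86.8 n 112
tilt [ 0.001  0.    -1.   ] at [0.4626 0.1631 0.2401] wz 0.1 dx -0.0019 dy -0.0005 dz 0.1501 az0 92.8
```

View pics/s3.png

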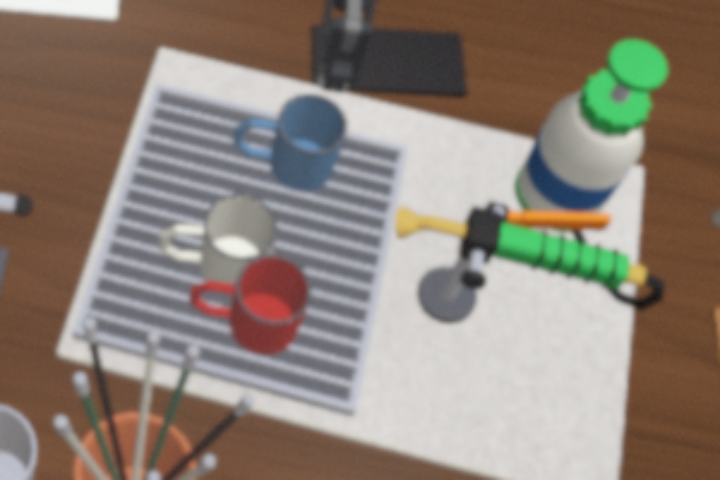

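The scene crop shows blue at (308,140), and white at (238,235) touching red at (268,305), all upright on the tray.

>>> drive_tool:
  increments:
    - {"dx":-0.0005,"dy":0,"dz":0.04,"wx":0,"wy":0,"wz":0,"claw":0.084}
    - {"dx":0,"dy":0,"dz":0.04,"wx":0,"wy":0,"wz":0,"claw":0.084}
    - {"dx":0,"dy":0,"dz":0.04,"wx":0,"wy":0,"wz":0,"claw":0.084}
    - {"dx":0,"dy":0,"dz":0.03,"wx":0,"wy":0,"wz":0,"claw":0.084}
    - {"dx":0,"dy":0,"dz":0,"wx":0,"wy":0,"wz":0,"claw":0.084}
    - {"dx":0,"dy":0,"dz":0,"wx":0,"wy":0,"wz":0,"claw":0.04}
    - {"dx":0,"dy":0,"dz":0,"wx":0,"wy":0,"wz":0,"claw":0.04}
    - {"dx":0,"dy":0,"dz":0,"wx":0,"wy":0,"wz":0,"claw":0.04}
    - {"dx":0,"dy":0,"dz":0,"wx":0,"wy":0,"wz":0,"claw":0.04}
    - {"dx":0,"dy":0,"dz":0,"wx":0,"wy":0,"wz":0,"claw":0.04}
    - {"dx":0,"dy":0,"dz":-0.035,"wx":0,"wy":0,"wz":0,"claw":0.04}
    - {"dx":0,"dy":0,"dz":-0.04,"wx":0,"wy":0,"wz":0,"claw":0.04}
    - {"dx":0,"dy":0,"dz":-0.04,"wx":0,"wy":0,"wz":0,"claw":0.04}
    - {"dx":0,"dy":0,"dz":-0.04,"wx":0,"wy":0,"wz":0,"claw":0.04}
    - {"dx":0,"dy":0,"dz":-0.035,"wx":0,"wy":0,"wz":0,"claw":0.04}
    - {"dx":0,"dy":0,"dz":0,"wx":0,"wy":0,"wz":0,"claw":0.04}
  newtons: 30

```text
t: 43.12
eef_pos: [0.4637, 0.163, 0.283]
tool_rot: [0.001, 0.69, 0.724, 0.004]
contact_force: [0.2, -0.1, -0.9]
gripper_width: 0.699
grasp_force: 33.5
```

>>> drive_tool:
  increments:
    - {"dx":-0.041,"dy":-0.0012,"dz":0,"wx":0,"wy":0,"wz":0,"claw":0.04}
    - {"dx":-0.041,"dy":-0.0012,"dz":0,"wx":0,"wy":0,"wz":0,"claw":0.04}
    - {"dx":-0.041,"dy":-0.0012,"dz":0,"wx":0,"wy":0,"wz":0,"claw":0.04}
    - {"dx":-0.041,"dy":-0.0012,"dz":0,"wx":0,"wy":0,"wz":0,"claw":0.04}
    - {"dx":-0.041,"dy":-0.0012,"dz":0,"wx":0,"wy":0,"wz":0,"claw":0.04}
    - {"dx":-0.041,"dy":-0.0012,"dz":0,"wx":0,"wy":0,"wz":0,"claw":0.04}
    - {"dx":-0.041,"dy":-0.0012,"dz":0,"wx":0,"wy":0,"wz":0,"claw":0.04}
    - {"dx":-0.041,"dy":-0.0012,"dz":0,"wx":0,"wy":0,"wz":0,"claw":0.04}
    - {"dx":-0.041,"dy":-0.0012,"dz":0,"wx":0,"wy":0,"wz":0,"claw":0.04}
    - {"dx":-0.041,"dy":-0.0012,"dz":0,"wx":0,"wy":0,"wz":0,"claw":0.04}
    - {"dx":-0.041,"dy":-0.0012,"dz":0,"wx":0,"wy":0,"wz":0,"claw":0.04}
    - {"dx":-0.041,"dy":-0.0012,"dz":0,"wx":0,"wy":0,"wz":0,"claw":0.04}
    - {"dx":0,"dy":0,"dz":0.02,"wx":0,"wy":0,"wz":0,"claw":0.04}
    - {"dx":0,"dy":0,"dz":0.019,"wx":0,"wy":0,"wz":0,"claw":0.04}
    - {"dx":0,"dy":0,"dz":0,"wx":0,"wy":0,"wz":0,"claw":0.04}
    - {"dx":0,"dy":0,"dz":0,"wx":0,"wy":0,"wz":0,"claw":0.04}

```text
t: 45.12
eef_pos: [0.4714, -0.3298, 0.2406]
tool_rot: [0.0, 0.69, 0.724, 0.0]
contact_force: [-0.8, -0.8, -1.6]
gripper_width: 0.697
grasp_force: 33.5
```

```bash
python3 - <<'E'
from look import *
plan([.48,-.3293,.241],92.7); plan([.593,-.324,.241],92.7)
p,d=read_camera("top"); P=cloud("top",d); Z=P[...,2]; T=get_obs()["eef_pos"]
p2,d2=read_camera("scene"); cv2.imwrite("pics/s4.png",p2[100:340,0:360,::-1].repeat(2,0).repeat(2,1))
# handle of the blue mug from both cameras
for n,pp,dd in (("top",p,d),("scene",p2,d2)):
    P=cloud(n,dd); hsv=cv2.cvtColor(pp,cv2.COLOR_RGB2HSV); m=(cv2.inRange(hsv,(95,80,40),(120,255,255))>0)&(P[...,2]>.15)&(P[...,2]<.27)&(np.hypot(P[...,0]-T[0],P[...,1]-T[1])<.09)
    q=P[m]; h=q[q[:,1]<T[1]-.038]; print(n,len(q),len(h)); 
    if len(h)>5: print("  handle mean",h.mean(0).round(4),h.min(0).round(4),h.max(0).round(4)); print("  all",q.min(0).round(4),q.max(0).round(4))
E
```

```text
tilt [ 0. -0. -1.] at [ 0.4714 -0.3298  0.2406] wz 0.1 dx 0.0001 dy 0.0086 dz -0.0004 az0 92.8
tilt [ 0. -0. -1.] at [ 0.4714 -0.3298  0.2406] wz 0.1 dx 0.0000 dy 0.1218 dz -0.0004 az0 92.8
top 319 0
scene 615 0
```

View pics/s4.png

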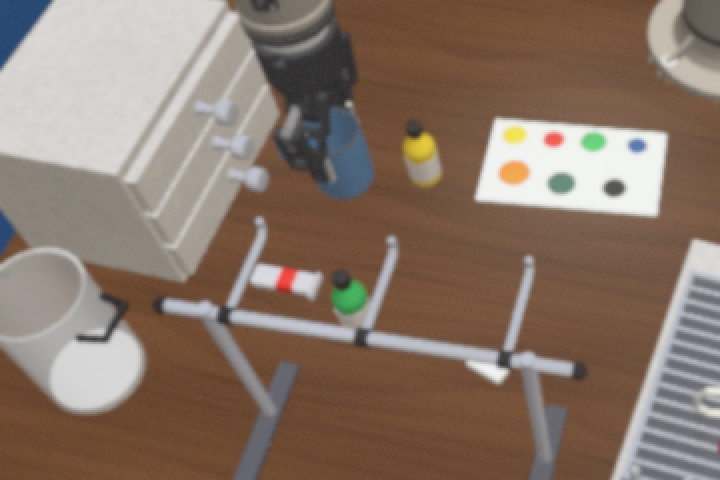

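The scene crop shows the blue mug held at (343,155), its handle hidden behind the fingers, lined up in front of hook 1 whose tip is at (260,222). I am sliding it in along the rod.

>>> drive_tool:
  increments:
    - {"dx":0,"dy":0.02,"dz":0,"wx":0,"wy":0,"wz":0,"claw":0.04}
    - {"dx":0,"dy":0.02,"dz":0,"wx":0,"wy":0,"wz":0,"claw":0.04}
    - {"dx":0,"dy":0.02,"dz":0,"wx":0,"wy":0,"wz":0,"claw":0.04}
    - {"dx":0,"dy":0,"dz":0,"wx":0,"wy":0,"wz":0,"claw":0.04}
    - {"dx":0,"dy":0,"dz":0,"wx":0,"wy":0,"wz":0,"claw":0.04}

```text
t: 45.85
eef_pos: [0.5306, -0.3272, 0.2405]
tool_rot: [-0.0, 0.69, 0.724, -0.0]
contact_force: [-0.9, 0.2, -1.3]
gripper_width: 0.699
grasp_force: 33.5
```

>>> drive_tool:
  increments:
    - {"dx":0,"dy":0.01,"dz":0,"wx":0,"wy":0,"wz":0,"claw":0.04}
    - {"dx":0,"dy":0.01,"dz":0,"wx":0,"wy":0,"wz":0,"claw":0.04}
    - {"dx":0,"dy":0,"dz":0,"wx":0,"wy":0,"wz":0,"claw":0.04}
    - {"dx":0,"dy":0,"dz":0,"wx":0,"wy":0,"wz":0,"claw":0.04}

```text
t: 46.35
eef_pos: [0.551, -0.326, 0.2401]
tool_rot: [-0.0, 0.69, 0.724, -0.0]
contact_force: [0.4, -0.3, -0.9]
gripper_width: 0.7
grasp_force: 33.5
```

>>> drive_tool:
  increments:
    - {"dx":0,"dy":0.02,"dz":0,"wx":0,"wy":0,"wz":0,"claw":0.04}
    - {"dx":0,"dy":0.021,"dz":0,"wx":0,"wy":0,"wz":0,"claw":0.04}
    - {"dx":0,"dy":0,"dz":0,"wx":0,"wy":0,"wz":0,"claw":0.04}
    - {"dx":0,"dy":0,"dz":0,"wx":0,"wy":0,"wz":0,"claw":0.04}

```text
t: 46.85
eef_pos: [0.5911, -0.3244, 0.2401]
tool_rot: [-0.0, 0.69, 0.724, -0.0]
contact_force: [0.2, -0.0, -2.2]
gripper_width: 0.7
grasp_force: 33.5
```

>>> drive_tool:
  increments:
    - {"dx":0,"dy":0,"dz":0.008,"wx":0,"wy":0,"wz":0,"claw":0.04}
    - {"dx":0,"dy":0,"dz":0.008,"wx":0,"wy":0,"wz":0,"claw":0.04}
    - {"dx":0,"dy":0,"dz":0.006,"wx":0,"wy":0,"wz":0,"claw":0.04}
    - {"dx":0,"dy":0,"dz":0,"wx":0,"wy":0,"wz":0,"claw":0.04}
    - {"dx":0,"dy":0,"dz":0.002,"wx":0,"wy":0,"wz":0,"claw":0.04}
    - {"dx":0,"dy":0,"dz":0.001,"wx":0,"wy":0,"wz":0,"claw":0.04}
    - {"dx":0,"dy":0,"dz":0,"wx":0,"wy":0,"wz":0,"claw":0.04}
    - {"dx":0,"dy":0,"dz":0,"wx":0,"wy":0,"wz":0,"claw":0.04}

```text
t: 47.85
eef_pos: [0.5924, -0.324, 0.2158]
tool_rot: [0.0, 0.69, 0.724, 0.0]
contact_force: [-0.8, 0.8, 2.5]
gripper_width: 0.702
grasp_force: 33.8
```

```bash
python3 - <<'E'
from look import *
p,d=read_camera("scene"); p2,_=read_camera("top")
a=cv2.resize(p[190:310,60:180,::-1],(400,400),interpolation=cv2.INTER_CUBIC); b=cv2.resize(p2[130:250,400:520,::-1],(400,400),interpolation=cv2.INTER_CUBIC)
cv2.imwrite("pics/s5.png",np.hstack([a,b]))
E
```

```text
(no output)
```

View pics/s5.png

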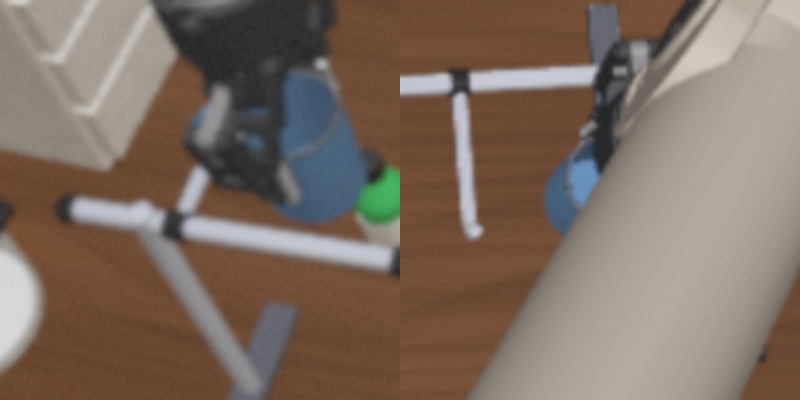

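The crops show the blue mug's handle over hook 1, and the wrist force has changed from −1.5 to +2.5 N, so the handle rests on the rod. I will tilt it part way and release.

>>> drive_tool:
  increments:
    - {"dx":0.0004,"dy":0,"dz":0.0053,"wx":0,"wy":-7,"wz":0,"claw":0.04}
    - {"dx":0.0004,"dy":0,"dz":0.0053,"wx":0,"wy":-7,"wz":0,"claw":0.04}
    - {"dx":0.0004,"dy":0,"dz":0.0053,"wx":0,"wy":-7,"wz":0,"claw":0.04}
    - {"dx":0,"dy":0,"dz":0,"wx":0,"wy":0,"wz":0,"claw":0.04}
    - {"dx":0,"dy":0,"dz":0,"wx":0,"wy":0,"wz":0,"claw":0.04}

```text
t: 48.58
eef_pos: [0.5925, -0.3243, 0.1995]
tool_rot: [0.131, 0.679, 0.712, -0.125]
contact_force: [0.7, 2.5, 0.7]
gripper_width: 0.701
grasp_force: 33.5
```

>>> drive_tool:
  increments:
    - {"dx":0,"dy":0,"dz":0,"wx":0,"wy":0,"wz":0,"claw":0.058}
    - {"dx":0,"dy":0,"dz":0,"wx":0,"wy":0,"wz":0,"claw":0.059}
    - {"dx":0,"dy":0,"dz":0,"wx":0,"wy":0,"wz":0,"claw":0.06}
    - {"dx":0,"dy":0,"dz":0,"wx":0,"wy":0,"wz":0,"claw":0.061}
    - {"dx":0,"dy":0,"dz":0,"wx":0,"wy":0,"wz":0,"claw":0.062}
    - {"dx":0,"dy":0,"dz":0,"wx":0,"wy":0,"wz":0,"claw":0.064}
    - {"dx":0,"dy":0,"dz":0,"wx":0,"wy":0,"wz":0,"claw":0.068}
    - {"dx":0,"dy":0,"dz":0,"wx":0,"wy":0,"wz":0,"claw":0.072}
    - {"dx":0,"dy":0,"dz":0,"wx":0,"wy":0,"wz":0,"claw":0.072}
    - {"dx":0,"dy":0,"dz":0,"wx":0,"wy":0,"wz":0,"claw":0.072}
    - {"dx":0,"dy":0,"dz":0,"wx":0,"wy":0,"wz":0,"claw":0.072}
    - {"dx":0,"dy":0,"dz":0,"wx":0,"wy":0,"wz":0,"claw":0.072}

```text
t: 50.08
eef_pos: [0.5922, -0.3247, 0.1994]
tool_rot: [0.132, 0.678, 0.712, -0.126]
contact_force: [-0.2, 0.0, 0.3]
gripper_width: 0.847
grasp_force: 0.0
```

```bash
python3 - <<'E'
from look import *
p,d=read_camera("scene"); p2,_=read_camera("wrist")
a=cv2.resize(p[190:310,60:180,::-1],(400,400),interpolation=cv2.INTER_CUBIC); b=cv2.resize(p2[:,:,::-1],(400,300))
cv2.imwrite("pics/s6.png",np.hstack([a,np.vstack([b,np.zeros((100,400,3),np.uint8)])]))
E
```

```text
(no output)
```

View pics/s6.png

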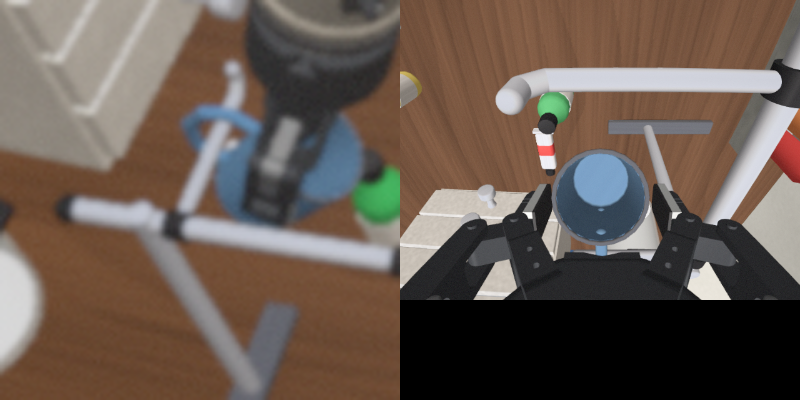

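The left crop shows the blue mug hanging with hook 1's rod through its handle at (215,130). The wrist view shows both fingers clear of it. I am backing off along the tool axis.

>>> drive_tool:
  increments:
    - {"dx":0,"dy":0,"dz":-0.02,"wx":0,"wy":0,"wz":0,"claw":0.074}
    - {"dx":0,"dy":0,"dz":-0.03,"wx":0,"wy":0,"wz":0,"claw":0.074}
    - {"dx":0,"dy":0,"dz":-0.035,"wx":0,"wy":0,"wz":0,"claw":0.074}
    - {"dx":0,"dy":0,"dz":-0.035,"wx":0,"wy":0,"wz":0,"claw":0.074}
    - {"dx":0,"dy":0,"dz":0,"wx":0,"wy":7,"wz":0,"claw":0.084}
    - {"dx":0,"dy":0,"dz":0,"wx":0,"wy":7,"wz":0,"claw":0.084}
    - {"dx":0,"dy":0,"dz":0,"wx":0,"wy":7,"wz":0,"claw":0.084}
    - {"dx":0.035,"dy":-0.01,"dz":0,"wx":0,"wy":0,"wz":0,"claw":0.084}
    - {"dx":0.04,"dy":-0.01,"dz":0,"wx":0,"wy":0,"wz":0,"claw":0.084}
    - {"dx":0.04,"dy":-0.01,"dz":0,"wx":0,"wy":0,"wz":0,"claw":0.084}
    - {"dx":0.04,"dy":-0.01,"dz":0,"wx":0,"wy":0,"wz":0,"claw":0.084}
    - {"dx":0.04,"dy":0,"dz":0,"wx":0,"wy":0,"wz":0,"claw":0.084}
    - {"dx":0,"dy":0,"dz":0,"wx":0,"wy":0,"wz":0,"claw":0.084}
    - {"dx":0,"dy":0,"dz":0,"wx":0,"wy":0,"wz":0,"claw":0.084}

```text
t: 51.92
eef_pos: [0.541, -0.0894, 0.3125]
tool_rot: [0.001, 0.69, 0.724, 0.0]
contact_force: [0.0, -0.3, 0.4]
gripper_width: 0.984
grasp_force: 0.0
```

```bash
python3 - <<'E'
from look import *
p,d=read_camera("top"); P=cloud("top",d); Q=P.copy(); Q[...,2]-=.03
hsv=cv2.cvtColor(p,cv2.COLOR_RGB2HSV); S=hsv[...,1]; red=((hsv[...,0]<8)|(hsv[...,0]>172))&(S>110)
cs=dict(red=(.620,.150),white=(.573,.117)); r={n:mug(Q,c)[0] for n,c in cs.items()}
# handles by colour
for n in cs:
    c=r[n]; H=Q[...,2]; rr=np.hypot(Q[...,0]-c[0],Q[...,1]-c[1]); m=(H>.03)&(H<.068)&(rr>.045)&(rr<.067)&(red if n=="red" else ~red)
    other=r["white" if n=="red" else "red"]; m&=np.hypot(Q[...,0]-other[0],Q[...,1]-other[1])>.036
    v=(Q[m][:,:2]-c).mean(0); print(n,c.round(4),"handle az %.1f n %d"%(np.degrees(np.arctan2(v[1],v[0])),m.sum()))
plan([*r["red"],.25],45)
cv2.imwrite("pics/t7.png",cv2.resize(p[140:310,180:380,::-1],None,fx=3,fy=3,interpolation=cv2.INTER_CUBIC))
E
```

```text
red [0.6202 0.1501] handle az -87.0 n 29
white [0.5734 0.1173] handle az -75.8 n 34
tilt [ 0.001 -0.    -1.   ] at [ 0.5409 -0.09    0.3123] wz 47.7 dx 0.2259 dy -0.1137 dz 0.0623 az0 92.7
```

View pics/t7.png

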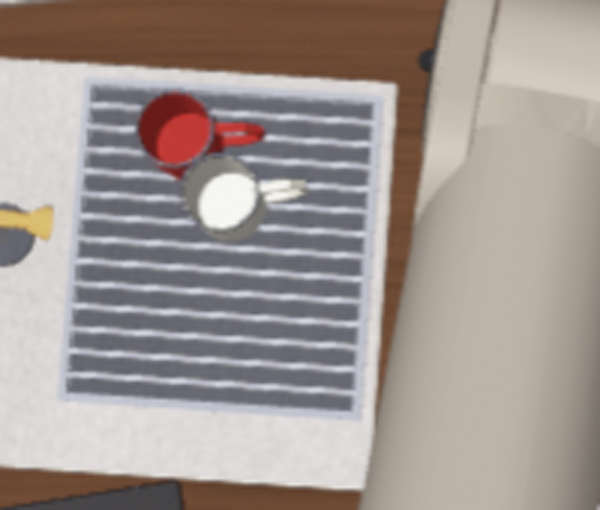

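The top crop shows red at (180,133) with its handle to the right, touching white at (225,198). I will grasp red across the diagonal to lift it clear.

>>> drive_tool:
  increments:
    - {"dx":0,"dy":0,"dz":0,"wx":0,"wy":0,"wz":10,"claw":0.084}
    - {"dx":0,"dy":0,"dz":0,"wx":0,"wy":0,"wz":10,"claw":0.084}
    - {"dx":0,"dy":0,"dz":0,"wx":0,"wy":0,"wz":10,"claw":0.084}
    - {"dx":0,"dy":0,"dz":0,"wx":0,"wy":0,"wz":10,"claw":0.084}
    - {"dx":0,"dy":0,"dz":0,"wx":0,"wy":0,"wz":7.7,"claw":0.084}
    - {"dx":0.0377,"dy":-0.019,"dz":0,"wx":0,"wy":0,"wz":0,"claw":0.084}
    - {"dx":0.0377,"dy":-0.019,"dz":0,"wx":0,"wy":0,"wz":0,"claw":0.084}
    - {"dx":0.0377,"dy":-0.019,"dz":0,"wx":0,"wy":0,"wz":0,"claw":0.084}
    - {"dx":0.0377,"dy":-0.019,"dz":0,"wx":0,"wy":0,"wz":0,"claw":0.084}
    - {"dx":0.0377,"dy":-0.019,"dz":0,"wx":0,"wy":0,"wz":0,"claw":0.084}
    - {"dx":0.0377,"dy":-0.019,"dz":0,"wx":0,"wy":0,"wz":0,"claw":0.084}
    - {"dx":0,"dy":0,"dz":0.04,"wx":0,"wy":0,"wz":0,"claw":0.084}
    - {"dx":0,"dy":0,"dz":0.04,"wx":0,"wy":0,"wz":0,"claw":0.084}
    - {"dx":0,"dy":0,"dz":0,"wx":0,"wy":0,"wz":0,"claw":0.084}
    - {"dx":0,"dy":0,"dz":0,"wx":0,"wy":0,"wz":0,"claw":0.084}

```text
t: 53.85
eef_pos: [0.6212, 0.1507, 0.2331]
tool_rot: [0.0, 0.924, 0.382, 0.001]
contact_force: [-0.5, -0.6, 0.4]
gripper_width: 0.984
grasp_force: 0.0
```

```bash
python3 - <<'E'
from look import *
plan([.6202,.1503,.0905],45)
E
```

```text
tilt [ 0.002  0.    -1.   ] at [0.6212 0.1507 0.2331] wz -0.0 dx -0.0010 dy -0.0004 dz 0.1426 az0 45.0
```

>>> drive_tool:
  increments:
    - {"dx":-0.001,"dy":0,"dz":0.04,"wx":0,"wy":0,"wz":0,"claw":0.084}
    - {"dx":0,"dy":0,"dz":0.04,"wx":0,"wy":0,"wz":0,"claw":0.084}
    - {"dx":0,"dy":0,"dz":0.04,"wx":0,"wy":0,"wz":0,"claw":0.084}
    - {"dx":0,"dy":0,"dz":0.0225,"wx":0,"wy":0,"wz":0,"claw":0.084}
    - {"dx":0,"dy":0,"dz":0,"wx":0,"wy":0,"wz":0,"claw":0.084}
    - {"dx":0,"dy":0,"dz":0,"wx":0,"wy":0,"wz":0,"claw":0.04}
    - {"dx":0,"dy":0,"dz":0,"wx":0,"wy":0,"wz":0,"claw":0.04}
    - {"dx":0,"dy":0,"dz":0,"wx":0,"wy":0,"wz":0,"claw":0.04}
    - {"dx":0,"dy":0,"dz":0,"wx":0,"wy":0,"wz":0,"claw":0.04}
    - {"dx":0,"dy":0,"dz":0,"wx":0,"wy":0,"wz":0,"claw":0.04}
    - {"dx":0,"dy":0,"dz":-0.03,"wx":0,"wy":0,"wz":0,"claw":0.04}
    - {"dx":0,"dy":0,"dz":-0.04,"wx":0,"wy":0,"wz":0,"claw":0.04}
    - {"dx":0,"dy":0,"dz":-0.04,"wx":0,"wy":0,"wz":0,"claw":0.04}
    - {"dx":0,"dy":0,"dz":0,"wx":0,"wy":0,"wz":0,"claw":0.04}
  newtons: 30

```text
t: 55.6
eef_pos: [0.6218, 0.1513, 0.2038]
tool_rot: [0.0, 0.924, 0.383, 0.004]
contact_force: [-0.0, -0.5, -2.3]
gripper_width: 0.685
grasp_force: 33.1
```

>>> drive_tool:
  increments:
    - {"dx":-0.0206,"dy":-0.0243,"dz":0,"wx":0,"wy":0,"wz":0,"claw":0.04}
    - {"dx":-0.0206,"dy":-0.0243,"dz":0,"wx":0,"wy":0,"wz":0,"claw":0.04}
    - {"dx":-0.0206,"dy":-0.0243,"dz":0,"wx":0,"wy":0,"wz":0,"claw":0.04}
    - {"dx":-0.0206,"dy":-0.0243,"dz":0,"wx":0,"wy":0,"wz":0,"claw":0.04}
    - {"dx":-0.0206,"dy":-0.0243,"dz":0,"wx":0,"wy":0,"wz":0,"claw":0.04}
    - {"dx":0,"dy":0,"dz":0,"wx":0,"wy":0,"wz":0,"claw":0.04}
    - {"dx":0,"dy":0,"dz":0,"wx":0,"wy":0,"wz":0,"claw":0.04}

```text
t: 56.48
eef_pos: [0.461, 0.1641, 0.1992]
tool_rot: [-0.0, 0.924, 0.383, 0.001]
contact_force: [0.6, -0.1, -0.3]
gripper_width: 0.684
grasp_force: 33.3
```

>>> drive_tool:
  increments:
    - {"dx":0,"dy":0,"dz":0.035,"wx":0,"wy":0,"wz":0,"claw":0.04}
    - {"dx":0,"dy":0,"dz":0.035,"wx":0,"wy":0,"wz":0,"claw":0.04}
    - {"dx":0,"dy":0,"dz":0.025,"wx":0,"wy":0,"wz":0,"claw":0.04}
    - {"dx":0,"dy":0,"dz":0.01,"wx":0,"wy":0,"wz":0,"claw":0.04}
    - {"dx":0,"dy":0,"dz":0.0035,"wx":0,"wy":0,"wz":0,"claw":0.04}
    - {"dx":0,"dy":0,"dz":0,"wx":0,"wy":0,"wz":0,"claw":0.04}
    - {"dx":0,"dy":0,"dz":0,"wx":0,"wy":0,"wz":0,"claw":0.084}
    - {"dx":0,"dy":0,"dz":0,"wx":0,"wy":0,"wz":0,"claw":0.084}
    - {"dx":0,"dy":0,"dz":0,"wx":0,"wy":0,"wz":0,"claw":0.084}
    - {"dx":0,"dy":0,"dz":0,"wx":0,"wy":0,"wz":0,"claw":0.084}
    - {"dx":0,"dy":0,"dz":-0.04,"wx":0,"wy":0,"wz":0,"claw":0.084}
    - {"dx":0,"dy":0,"dz":-0.05,"wx":0,"wy":0,"wz":0,"claw":0.084}
    - {"dx":0,"dy":0,"dz":-0.05,"wx":0,"wy":0,"wz":-10,"claw":0.084}
    - {"dx":0,"dy":0,"dz":0,"wx":0,"wy":0,"wz":-10,"claw":0.084}
    - {"dx":0,"dy":0,"dz":0,"wx":0,"wy":0,"wz":-10,"claw":0.084}
    - {"dx":0,"dy":0,"dz":0,"wx":0,"wy":0,"wz":-10,"claw":0.084}
    - {"dx":0,"dy":0,"dz":0,"wx":0,"wy":0,"wz":-7.7,"claw":0.084}
    - {"dx":0,"dy":0,"dz":0,"wx":0,"wy":0,"wz":0,"claw":0.084}

```text
t: 58.72
eef_pos: [0.4605, 0.1638, 0.2304]
tool_rot: [-0.0, 0.69, 0.723, -0.0]
contact_force: [0.4, 0.3, -0.1]
gripper_width: 0.987
grasp_force: 0.0
```

```bash
python3 - <<'E'
from look import *
c=wmug("w8",.105); plan([*(c-[0,.0015]),.090],92.7)
p,d=read_camera("top"); P=cloud("top",d); Q=P.copy(); Q[...,2]-=.03
for n,q in dict(white=(.573,.117),red=(.461,.163)).items():
    try: r=mug(Q,q); print(n,r[0].round(4),"az %.1f"%r[2],r[3:])
    except Exception as e: print(n,e)
E
```

```text
wrist [0.4611 0.1668] r 0.0281 n 1222 handle az -87.5 n 121
tilt [-0.  0. -1.] at [0.4605 0.1638 0.2304] wz -0.1 dx 0.0014 dy 0.0007 dz 0.1404 az0 92.6
white [0.5718 0.1173] az -80.1 (151, 38)
red [0.4611 0.1622] az -87.5 (77, 32)
```

>>> drive_tool:
  increments:
    - {"dx":0,"dy":0.0007,"dz":0.04,"wx":0,"wy":0,"wz":0,"claw":0.084}
    - {"dx":0,"dy":0,"dz":0.04,"wx":0,"wy":0,"wz":0,"claw":0.084}
    - {"dx":0,"dy":0,"dz":0.04,"wx":0,"wy":0,"wz":0,"claw":0.084}
    - {"dx":0,"dy":0,"dz":0.0204,"wx":0,"wy":0,"wz":0,"claw":0.084}
    - {"dx":0,"dy":0,"dz":0,"wx":0,"wy":0,"wz":0,"claw":0.084}
    - {"dx":0,"dy":0,"dz":0,"wx":0,"wy":0,"wz":0,"claw":0.04}
    - {"dx":0,"dy":0,"dz":0,"wx":0,"wy":0,"wz":0,"claw":0.04}
    - {"dx":0,"dy":0,"dz":0,"wx":0,"wy":0,"wz":0,"claw":0.04}
    - {"dx":0,"dy":0,"dz":0,"wx":0,"wy":0,"wz":0,"claw":0.04}
    - {"dx":0,"dy":0,"dz":0,"wx":0,"wy":0,"wz":0,"claw":0.04}
    - {"dx":0,"dy":0,"dz":-0.035,"wx":0,"wy":0,"wz":0,"claw":0.04}
    - {"dx":0,"dy":0,"dz":-0.04,"wx":0,"wy":0,"wz":0,"claw":0.04}
    - {"dx":0,"dy":0,"dz":-0.04,"wx":0,"wy":0,"wz":0,"claw":0.04}
    - {"dx":0,"dy":0,"dz":-0.04,"wx":0,"wy":0,"wz":0,"claw":0.04}
    - {"dx":0,"dy":0,"dz":-0.035,"wx":0,"wy":0,"wz":0,"claw":0.04}
    - {"dx":0,"dy":0,"dz":0,"wx":0,"wy":0,"wz":0,"claw":0.04}
  newtons: 30

```text
t: 60.82
eef_pos: [0.4626, 0.1645, 0.283]
tool_rot: [0.0, 0.69, 0.724, 0.003]
contact_force: [-0.4, -0.7, -2.2]
gripper_width: 0.703
grasp_force: 33.5
```

>>> drive_tool:
  increments:
    - {"dx":-0.0404,"dy":-0.0009,"dz":0,"wx":0,"wy":0,"wz":0,"claw":0.04}
    - {"dx":-0.0404,"dy":-0.0009,"dz":0,"wx":0,"wy":0,"wz":0,"claw":0.04}
    - {"dx":-0.0404,"dy":-0.0009,"dz":0,"wx":0,"wy":0,"wz":0,"claw":0.04}
    - {"dx":-0.0404,"dy":-0.0009,"dz":0,"wx":0,"wy":0,"wz":0,"claw":0.04}
    - {"dx":-0.0404,"dy":-0.0009,"dz":0,"wx":0,"wy":0,"wz":0,"claw":0.04}
    - {"dx":-0.0404,"dy":-0.0009,"dz":0,"wx":0,"wy":0,"wz":0,"claw":0.04}
    - {"dx":-0.0404,"dy":-0.0009,"dz":0,"wx":0,"wy":0,"wz":0,"claw":0.04}
    - {"dx":-0.0404,"dy":-0.0009,"dz":0,"wx":0,"wy":0,"wz":0,"claw":0.04}
    - {"dx":-0.0404,"dy":-0.0009,"dz":0,"wx":0,"wy":0,"wz":0,"claw":0.04}
    - {"dx":0,"dy":0,"dz":0.02,"wx":0,"wy":0,"wz":0,"claw":0.04}
    - {"dx":0,"dy":0,"dz":0.02,"wx":0,"wy":0,"wz":0,"claw":0.04}
    - {"dx":0,"dy":0,"dz":0,"wx":0,"wy":0,"wz":0,"claw":0.04}
    - {"dx":0,"dy":0,"dz":0,"wx":0,"wy":0,"wz":0,"claw":0.04}

```text
t: 62.45
eef_pos: [0.4706, -0.1996, 0.2403]
tool_rot: [0.0, 0.69, 0.724, -0.0]
contact_force: [0.1, 0.7, -1.2]
gripper_width: 0.697
grasp_force: 33.5
```

```bash
python3 - <<'E'
from look import *
plan([.587,-.1941,.241],92.7)
E
```

```text
tilt [-0. -0. -1.] at [ 0.4706 -0.1996  0.2403] wz 0.0 dx 0.0000 dy 0.1166 dz -0.0007 az0 92.7
```

>>> drive_tool:
  increments:
    - {"dx":0,"dy":0.02,"dz":-0.0005,"wx":0,"wy":0,"wz":0,"claw":0.04}
    - {"dx":0,"dy":0.02,"dz":0,"wx":0,"wy":0,"wz":0,"claw":0.04}
    - {"dx":0,"dy":0.016,"dz":0,"wx":0,"wy":0,"wz":0,"claw":0.04}
    - {"dx":0,"dy":0.01,"dz":0,"wx":0,"wy":0,"wz":0,"claw":0.04}
    - {"dx":0,"dy":0.01,"dz":0,"wx":0,"wy":0,"wz":0,"claw":0.04}
    - {"dx":0,"dy":0,"dz":0,"wx":0,"wy":0,"wz":0,"claw":0.04}

```text
t: 63.2
eef_pos: [0.5469, -0.1958, 0.2405]
tool_rot: [0.0, 0.69, 0.724, -0.0]
contact_force: [-0.8, -0.3, -2.1]
gripper_width: 0.7
grasp_force: 33.5
```

>>> drive_tool:
  increments:
    - {"dx":0,"dy":0.02,"dz":0,"wx":0,"wy":0,"wz":0,"claw":0.04}
    - {"dx":0,"dy":0.0205,"dz":0,"wx":0,"wy":0,"wz":0,"claw":0.04}
    - {"dx":0,"dy":0,"dz":0,"wx":0,"wy":0,"wz":0,"claw":0.04}
    - {"dx":0,"dy":0,"dz":0.008,"wx":0,"wy":0,"wz":0,"claw":0.04}
    - {"dx":0,"dy":0,"dz":0.008,"wx":0,"wy":0,"wz":0,"claw":0.04}
    - {"dx":0,"dy":0,"dz":0.006,"wx":0,"wy":0,"wz":0,"claw":0.04}
    - {"dx":0,"dy":0,"dz":0.003,"wx":0,"wy":0,"wz":0,"claw":0.04}
    - {"dx":0,"dy":0,"dz":0.001,"wx":0,"wy":0,"wz":0,"claw":0.04}
    - {"dx":0,"dy":0,"dz":0,"wx":0,"wy":0,"wz":0,"claw":0.04}
    - {"dx":0,"dy":0,"dz":0,"wx":0,"wy":0,"wz":0,"claw":0.04}

```text
t: 64.45
eef_pos: [0.587, -0.194, 0.2149]
tool_rot: [0.0, 0.69, 0.724, 0.0]
contact_force: [-1.8, 0.8, 4.7]
gripper_width: 0.701
grasp_force: 33.8
```

Red's handle is seated on hook 2, with the force up to +4.7 N. I will use the same tilt, release and withdrawal as for blue.

>>> drive_tool:
  increments:
    - {"dx":0.0004,"dy":0,"dz":0.0053,"wx":0,"wy":-7,"wz":0,"claw":0.04}
    - {"dx":0.0004,"dy":0,"dz":0.0053,"wx":0,"wy":-7,"wz":0,"claw":0.04}
    - {"dx":0.0004,"dy":0,"dz":0.0053,"wx":0,"wy":-7,"wz":0,"claw":0.04}
    - {"dx":0,"dy":0,"dz":0,"wx":0,"wy":0,"wz":0,"claw":0.04}
    - {"dx":0,"dy":0,"dz":0,"wx":0,"wy":0,"wz":0,"claw":0.058}
    - {"dx":0,"dy":0,"dz":0,"wx":0,"wy":0,"wz":0,"claw":0.059}
    - {"dx":0,"dy":0,"dz":0,"wx":0,"wy":0,"wz":0,"claw":0.06}
    - {"dx":0,"dy":0,"dz":0,"wx":0,"wy":0,"wz":0,"claw":0.061}
    - {"dx":0,"dy":0,"dz":0,"wx":0,"wy":0,"wz":0,"claw":0.062}
    - {"dx":0,"dy":0,"dz":0,"wx":0,"wy":0,"wz":0,"claw":0.064}
    - {"dx":0,"dy":0,"dz":0,"wx":0,"wy":0,"wz":0,"claw":0.068}
    - {"dx":0,"dy":0,"dz":0,"wx":0,"wy":0,"wz":0,"claw":0.072}
    - {"dx":0,"dy":0,"dz":0,"wx":0,"wy":0,"wz":0,"claw":0.072}
    - {"dx":0,"dy":0,"dz":0,"wx":0,"wy":0,"wz":0,"claw":0.072}
    - {"dx":0,"dy":0,"dz":0,"wx":0,"wy":0,"wz":0,"claw":0.072}
    - {"dx":0,"dy":0,"dz":0,"wx":0,"wy":0,"wz":0,"claw":0.072}

```text
t: 66.45
eef_pos: [0.587, -0.1947, 0.1987]
tool_rot: [0.132, 0.678, 0.712, -0.126]
contact_force: [-0.5, -0.0, -0.1]
gripper_width: 0.844
grasp_force: 0.0
```

>>> drive_tool:
  increments:
    - {"dx":0,"dy":0,"dz":-0.02,"wx":0,"wy":0,"wz":0,"claw":0.074}
    - {"dx":0,"dy":0,"dz":-0.03,"wx":0,"wy":0,"wz":0,"claw":0.074}
    - {"dx":0,"dy":0,"dz":-0.035,"wx":0,"wy":0,"wz":0,"claw":0.074}
    - {"dx":0,"dy":0,"dz":-0.035,"wx":0,"wy":0,"wz":0,"claw":0.074}
    - {"dx":0,"dy":0,"dz":0,"wx":0,"wy":7,"wz":0,"claw":0.084}
    - {"dx":0,"dy":0,"dz":0,"wx":0,"wy":7,"wz":0,"claw":0.084}
    - {"dx":0,"dy":0,"dz":0,"wx":0,"wy":7,"wz":0,"claw":0.084}
    - {"dx":0.04,"dy":0,"dz":0,"wx":0,"wy":0,"wz":0,"claw":0.084}
    - {"dx":0.04,"dy":0,"dz":0,"wx":0,"wy":0,"wz":0,"claw":0.084}
    - {"dx":0.04,"dy":0,"dz":0,"wx":0,"wy":0,"wz":0,"claw":0.084}
    - {"dx":0.04,"dy":0,"dz":0,"wx":0,"wy":0,"wz":0,"claw":0.084}
    - {"dx":0.04,"dy":0,"dz":0,"wx":0,"wy":0,"wz":0,"claw":0.084}
    - {"dx":0.03,"dy":0,"dz":0,"wx":0,"wy":0,"wz":0,"claw":0.084}
    - {"dx":0,"dy":0,"dz":0,"wx":0,"wy":0,"wz":0,"claw":0.084}
    - {"dx":0,"dy":0,"dz":0,"wx":0,"wy":0,"wz":0,"claw":0.084}

```text
t: 68.32
eef_pos: [0.5739, 0.0768, 0.3108]
tool_rot: [0.0, 0.69, 0.723, -0.0]
contact_force: [-0.5, -0.5, 0.1]
gripper_width: 0.984
grasp_force: 0.0
```

```bash
python3 - <<'E'
from look import *
c=wmug("w9",.105); 
p,d=read_camera("top"); P=cloud("top",d); Q=P.copy(); Q[...,2]-=.03
try: r=mug(Q,(.572,.117)); print(r[0].round(4),"az %.1f"%r[2],r[3:])
except Exception as e: print(e)
p,d=read_camera("scene"); cv2.imwrite("pics/s9.png",cv2.resize(p[180:330,60:300,::-1],None,fx=3,fy=3,interpolation=cv2.INTER_CUBIC))
plan([.573,.118,.21],102)
E
```

```text
wrist [0.5721 0.12  ] r 0.0276 n 482 handle az -79.9 n 100
[0. 0.] az nan (0, 0)
tilt [ 0. -0. -1.] at [0.5739 0.0763 0.3109] wz -9.4 dx 0.0410 dy 0.0078 dz 0.1009 az0 92.6
```

View pics/s9.png

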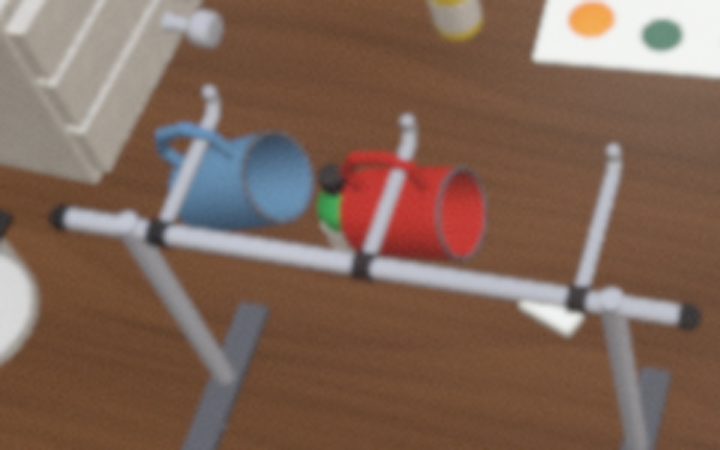

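The scene crop shows blue on hook 1 at (240,180) and red on hook 2 at (410,205), each with the rod through its handle. White goes next, on hook 3.

>>> drive_tool:
  increments:
    - {"dx":0,"dy":0,"dz":0,"wx":0,"wy":0,"wz":-7.4,"claw":0.084}
    - {"dx":0.021,"dy":0.0027,"dz":0,"wx":0,"wy":0,"wz":0,"claw":0.084}
    - {"dx":0.021,"dy":0.0027,"dz":0.02,"wx":0,"wy":0,"wz":0,"claw":0.084}
    - {"dx":0,"dy":0,"dz":0.04,"wx":0,"wy":0,"wz":0,"claw":0.084}
    - {"dx":0,"dy":0,"dz":0.04,"wx":0,"wy":0,"wz":0,"claw":0.084}
    - {"dx":0,"dy":0,"dz":0,"wx":0,"wy":0,"wz":0,"claw":0.084}
    - {"dx":0,"dy":0,"dz":0,"wx":0,"wy":0,"wz":0,"claw":0.084}

```text
t: 69.35
eef_pos: [0.5723, 0.121, 0.2113]
tool_rot: [0.0, 0.642, 0.767, 0.0]
contact_force: [0.5, 0.3, 1.2]
gripper_width: 0.983
grasp_force: 0.0
```

```bash
python3 - <<'E'
from look import *
c=wmug("w10",.105); plan([*(c-[0,.0015]),.0905],100)
E
```

```text
wrist [0.5721 0.1211] r 0.0280 n 1453 handle az -79.9 n 130
tilt [ 0.002  0.001 -1.   ] at [0.5727 0.1208 0.212 ] wz 0.1 dx -0.0012 dy -0.0008 dz 0.1215 az0 100.1
```

>>> drive_tool:
  increments:
    - {"dx":-0.001,"dy":-0.0008,"dz":0.04,"wx":0,"wy":0,"wz":0,"claw":0.084}
    - {"dx":0,"dy":0,"dz":0.04,"wx":0,"wy":0,"wz":0,"claw":0.084}
    - {"dx":0,"dy":0,"dz":0.041,"wx":0,"wy":0,"wz":0,"claw":0.084}
    - {"dx":0,"dy":0,"dz":0,"wx":0,"wy":0,"wz":0,"claw":0.084}
    - {"dx":0,"dy":0,"dz":0,"wx":0,"wy":0,"wz":0,"claw":0.04}
    - {"dx":0,"dy":0,"dz":0,"wx":0,"wy":0,"wz":0,"claw":0.04}
    - {"dx":0,"dy":0,"dz":0,"wx":0,"wy":0,"wz":0,"claw":0.04}
    - {"dx":0,"dy":0,"dz":0,"wx":0,"wy":0,"wz":0,"claw":0.04}
    - {"dx":0,"dy":0,"dz":0,"wx":0,"wy":0,"wz":0,"claw":0.04}
    - {"dx":0,"dy":0,"dz":-0.035,"wx":0,"wy":0,"wz":0,"claw":0.04}
    - {"dx":0,"dy":0,"dz":-0.04,"wx":0,"wy":0,"wz":0,"claw":0.04}
    - {"dx":0,"dy":0,"dz":-0.04,"wx":0,"wy":0,"wz":0,"claw":0.04}
    - {"dx":0,"dy":0,"dz":-0.04,"wx":0,"wy":0,"wz":0,"claw":0.04}
    - {"dx":0,"dy":0,"dz":-0.035,"wx":0,"wy":0,"wz":7.4,"claw":0.04}
    - {"dx":0,"dy":0,"dz":0,"wx":0,"wy":0,"wz":0,"claw":0.04}
  newtons: 30

```text
t: 71.28
eef_pos: [0.5729, 0.1191, 0.2837]
tool_rot: [0.001, 0.69, 0.724, 0.003]
contact_force: [0.4, -0.6, -2.0]
gripper_width: 0.699
grasp_force: 33.5
```

>>> drive_tool:
  increments:
    - {"dx":-0.031,"dy":-0.0195,"dz":0,"wx":0,"wy":0,"wz":0,"claw":0.04}
    - {"dx":-0.031,"dy":-0.0195,"dz":0,"wx":0,"wy":0,"wz":0,"claw":0.04}
    - {"dx":-0.031,"dy":-0.0195,"dz":0,"wx":0,"wy":0,"wz":0,"claw":0.04}
    - {"dx":-0.031,"dy":-0.0195,"dz":0,"wx":0,"wy":0,"wz":0,"claw":0.04}
    - {"dx":-0.031,"dy":-0.0195,"dz":0,"wx":0,"wy":0,"wz":0,"claw":0.04}
    - {"dx":-0.031,"dy":-0.0195,"dz":0,"wx":0,"wy":0,"wz":0,"claw":0.04}
    - {"dx":0,"dy":0,"dz":0.02,"wx":0,"wy":0,"wz":0,"claw":0.04}
    - {"dx":0,"dy":0,"dz":0.019,"wx":0,"wy":0,"wz":0,"claw":0.04}
    - {"dx":0,"dy":0,"dz":0,"wx":0,"wy":0,"wz":0,"claw":0.04}
    - {"dx":0,"dy":0,"dz":0,"wx":0,"wy":0,"wz":0,"claw":0.04}

```text
t: 72.53
eef_pos: [0.4633, -0.0723, 0.2411]
tool_rot: [0.0, 0.69, 0.724, 0.0]
contact_force: [0.6, 0.5, -0.5]
gripper_width: 0.695
grasp_force: 33.5
```

```bash
python3 - <<'E'
from look import *
plan([.5809,-.0653,.241],92.7)
E
```

```text
tilt [ 0. -0. -1.] at [ 0.4633 -0.0723  0.2411] wz 0.1 dx 0.0015 dy 0.1178 dz 0.0001 az0 92.8
```

>>> drive_tool:
  increments:
    - {"dx":0.0015,"dy":0.02,"dz":0,"wx":0,"wy":0,"wz":0,"claw":0.04}
    - {"dx":0,"dy":0.02,"dz":0,"wx":0,"wy":0,"wz":0,"claw":0.04}
    - {"dx":0,"dy":0.016,"dz":0,"wx":0,"wy":0,"wz":0,"claw":0.04}
    - {"dx":0,"dy":0.01,"dz":0,"wx":0,"wy":0,"wz":0,"claw":0.04}
    - {"dx":0,"dy":0.01,"dz":0,"wx":0,"wy":0,"wz":0,"claw":0.04}
    - {"dx":0,"dy":0,"dz":0,"wx":0,"wy":0,"wz":0,"claw":0.04}

```text
t: 73.28
eef_pos: [0.5395, -0.0672, 0.2407]
tool_rot: [0.0, 0.69, 0.724, -0.0]
contact_force: [-0.5, 0.3, -1.1]
gripper_width: 0.698
grasp_force: 33.5
```

>>> drive_tool:
  increments:
    - {"dx":0,"dy":0.021,"dz":0,"wx":0,"wy":0,"wz":0,"claw":0.04}
    - {"dx":0,"dy":0.0205,"dz":0,"wx":0,"wy":0,"wz":0,"claw":0.04}
    - {"dx":0,"dy":0,"dz":0,"wx":0,"wy":0,"wz":0,"claw":0.04}
    - {"dx":0,"dy":0,"dz":0.008,"wx":0,"wy":0,"wz":0,"claw":0.04}
    - {"dx":0,"dy":0,"dz":0.008,"wx":0,"wy":0,"wz":0,"claw":0.04}
    - {"dx":0,"dy":0,"dz":0.006,"wx":0,"wy":0,"wz":0,"claw":0.04}
    - {"dx":0,"dy":0,"dz":0.003,"wx":0,"wy":0,"wz":0,"claw":0.04}
    - {"dx":0,"dy":0,"dz":0.001,"wx":0,"wy":0,"wz":0,"claw":0.04}
    - {"dx":0,"dy":0,"dz":0,"wx":0,"wy":0,"wz":0,"claw":0.04}
    - {"dx":0,"dy":0,"dz":0,"wx":0,"wy":0,"wz":0,"claw":0.04}

```text
t: 74.53
eef_pos: [0.5807, -0.065, 0.215]
tool_rot: [0.0, 0.69, 0.724, 0.0]
contact_force: [-2.6, 1.8, 4.1]
gripper_width: 0.694
grasp_force: 33.8
```

>>> drive_tool:
  increments:
    - {"dx":0.0004,"dy":0,"dz":0.0053,"wx":0,"wy":-7,"wz":0,"claw":0.04}
    - {"dx":0.0004,"dy":0,"dz":0.0053,"wx":0,"wy":-7,"wz":0,"claw":0.04}
    - {"dx":0.0004,"dy":0,"dz":0.0053,"wx":0,"wy":-7,"wz":0,"claw":0.04}
    - {"dx":0,"dy":0,"dz":0,"wx":0,"wy":0,"wz":0,"claw":0.04}
    - {"dx":0,"dy":0,"dz":0,"wx":0,"wy":0,"wz":0,"claw":0.058}
    - {"dx":0,"dy":0,"dz":0,"wx":0,"wy":0,"wz":0,"claw":0.059}
    - {"dx":0,"dy":0,"dz":0,"wx":0,"wy":0,"wz":0,"claw":0.06}
    - {"dx":0,"dy":0,"dz":0,"wx":0,"wy":0,"wz":0,"claw":0.061}
    - {"dx":0,"dy":0,"dz":0,"wx":0,"wy":0,"wz":0,"claw":0.062}
    - {"dx":0,"dy":0,"dz":0,"wx":0,"wy":0,"wz":0,"claw":0.064}
    - {"dx":0,"dy":0,"dz":0,"wx":0,"wy":0,"wz":0,"claw":0.068}
    - {"dx":0,"dy":0,"dz":0,"wx":0,"wy":0,"wz":0,"claw":0.072}
    - {"dx":0,"dy":0,"dz":0,"wx":0,"wy":0,"wz":0,"claw":0.072}
    - {"dx":0,"dy":0,"dz":0,"wx":0,"wy":0,"wz":0,"claw":0.072}
    - {"dx":0,"dy":0,"dz":0,"wx":0,"wy":0,"wz":0,"claw":0.072}
    - {"dx":0,"dy":0,"dz":0,"wx":0,"wy":0,"wz":0,"claw":0.072}

```text
t: 76.53
eef_pos: [0.5806, -0.0658, 0.1989]
tool_rot: [0.132, 0.678, 0.712, -0.126]
contact_force: [0.5, 0.2, -0.5]
gripper_width: 0.838
grasp_force: 0.0
```

>>> drive_tool:
  increments:
    - {"dx":0,"dy":0,"dz":-0.02,"wx":0,"wy":0,"wz":0,"claw":0.074}
    - {"dx":0,"dy":0,"dz":-0.03,"wx":0,"wy":0,"wz":0,"claw":0.074}
    - {"dx":0,"dy":0,"dz":-0.035,"wx":0,"wy":0,"wz":0,"claw":0.074}
    - {"dx":0,"dy":0,"dz":-0.035,"wx":0,"wy":0,"wz":0,"claw":0.074}
    - {"dx":0,"dy":0,"dz":0,"wx":0,"wy":7,"wz":0,"claw":0.084}
    - {"dx":0,"dy":0,"dz":0,"wx":0,"wy":7,"wz":0,"claw":0.084}
    - {"dx":0,"dy":0,"dz":0,"wx":0,"wy":7,"wz":0,"claw":0.084}
    - {"dx":0.04,"dy":0,"dz":0,"wx":0,"wy":0,"wz":0,"claw":0.084}
    - {"dx":0.04,"dy":0,"dz":0,"wx":0,"wy":0,"wz":0,"claw":0.084}
    - {"dx":0.04,"dy":0,"dz":0,"wx":0,"wy":0,"wz":0,"claw":0.084}
    - {"dx":0.04,"dy":0,"dz":0,"wx":0,"wy":0,"wz":0,"claw":0.084}
    - {"dx":0.03,"dy":0,"dz":0,"wx":0,"wy":0,"wz":0,"claw":0.084}
    - {"dx":0,"dy":0,"dz":0,"wx":0,"wy":0,"wz":0,"claw":0.084}
    - {"dx":0,"dy":0,"dz":0,"wx":0,"wy":0,"wz":0,"claw":0.084}
    - {"dx":0,"dy":0,"dz":0,"wx":0,"wy":0,"wz":0,"claw":0.084}
    - {"dx":0,"dy":0,"dz":0,"wx":0,"wy":0,"wz":0,"claw":0.084}

```text
t: 78.53
eef_pos: [0.5695, 0.1657, 0.3111]
tool_rot: [0.0, 0.691, 0.723, 0.0]
contact_force: [-0.0, -0.3, -0.3]
gripper_width: 0.983
grasp_force: 0.0
```

```bash
python3 - <<'E'
from look import *
p,d=read_camera("scene"); cv2.imwrite("pics/s11.png",cv2.resize(p[130:400,40:400,::-1],None,fx=2.2,fy=2.2,interpolation=cv2.INTER_CUBIC))
E
```

```text
(no output)
```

View pics/s11.png

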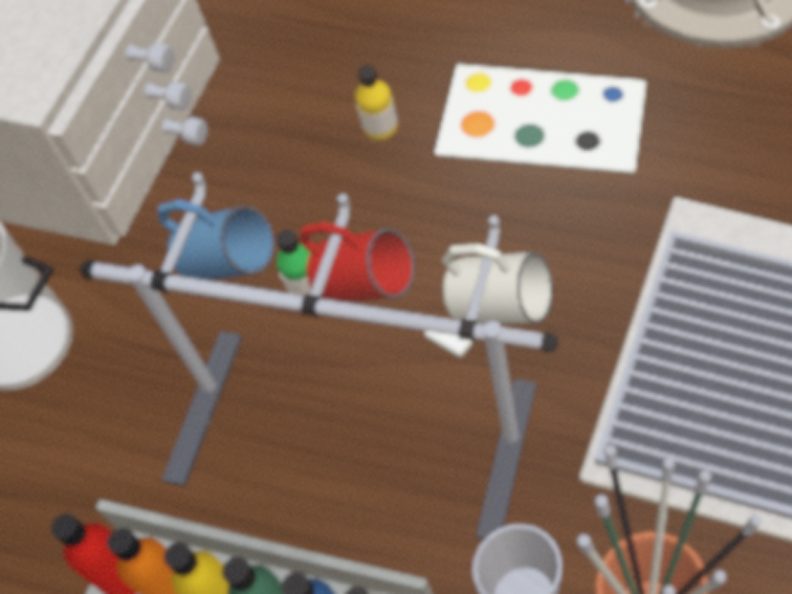

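The final view shows blue (235,240), red (370,262) and white (500,285) hanging on hooks 1 to 3. The two paint bottles and the eraser, where visible, stand where they were. The robot is clear, so I am handing in.

```bash
python3 -c "
from station import *
print(hand_in())"
```

```text
the job is handed in; nothing more can be done
None
```

I handed the job in at about 79 s. All three mugs went upright on the tray, and the sprayer got two full plunger strokes and one trigger squeeze held for about a second. Blue, red and white then went on hooks 1, 2 and 3 by their handles; white was knocked against red around the rinse but stayed upright on the tray, and no verdict came back.

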